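Load the steam canner

TASK

Get the steam canner ready: turn the round jar rack so that its holes line up with the four studs in the pan and lower it right down over them, fold both flaps of the carton back outwards past upright, and stand every jar from the carton upright in a recess of the rack, one to a recess. Then put the domed cover over the jars so that its rim stands on the floor of the pan, and last of all turn the timer to the long mark on its scale; leave the other things where they are.

Things in the scene. Friction and masses are not known exactly. Their poses are not given: they have to be found in the camera images.
- pan: Round aluminium steam-canner base pan fixed on the hob, 224 mm across, rim 31 mm high, floor 4 mm thick, a loop handle at its own +x and -x (141 mm from the middle). Origin: centre of its underside; z up. Four upright studs stand in it on a circle of 62 mm radius at 45, 135, 225 and 315 degrees from its +x. The rack is home when it rests on their shoulders, 12 mm above the pan's underside.
- stud0 (a point): Tip of the pan's stud at 45 degrees, 40 mm above the pan's underside. Each stud is a 22 mm wide shoulder, its top 12 mm above the pan's underside, and on it a pin 11 mm thick, tapered to 4 mm at its tip (taper 7 mm long).
- rack: Loose jar rack: aluminium disc 168 mm across, 14 mm thick, 0.29 to 0.45 kg, flat on the hob at first. Origin: centre of its underside; z up. Four stud holes through it, 62 mm from the middle at 45, 135, 225, 315 degrees from its +x; four jar recesses 48 mm wide, 9 mm deep, 54 mm from the middle at 0, 90, 180, 270 degrees. It fits the pan when its +x is 0, 90, 180 or 270 degrees from the pan's.
- hole0 (a point): Centre, at the underside, of the rack's stud hole at 45 degrees; 17 mm wide, so 3 mm of play round a pin. All four holes are alike.
- rack_grip (a point): Middle of the upright black grip bar over the rack's centre, 42 mm above the rack's underside, axes as the rack. The bar is 12 mm thick and 46 mm long, its length at +45 degrees (anticlockwise from above) from the rack's +x, and reaches from 32 to 54 mm above the underside on two posts.
- cover: Loose domed aluminium cover of the canner, a hollow bell open below: 193 mm across at its rim, inside 186 mm wide and 104 mm high, 161 mm high over its knob, 0.38 kg. Origin: centre of its rim's plane; z up. It stands rim down on the hob. On the canner it stands over the rack and jars with its rim on the pan's floor (4 mm above the pan's underside), inside the pan's wall, with about 5 mm of play all round.
- cover_knob (a point): Middle of the cover's round black knob, on its axis, 148 mm above its rim; the knob is 36 mm wide, 134 to 161 mm above the rim.
- carton: Cardboard carton fixed on the left worktop, 201 mm along its own x, 101 mm along its y, walls and floor 4 mm, rim 94 mm above its underside. Origin: centre of its underside. Holds up to four upright jars two by two, 78 mm apart along its x and 46 mm along its y: fingers closing along its x have about 35 mm on each side of a jar, along y only 4 mm.
- flap_l (a joint): Hinge angle of the carton's flap on its +y side, rad: 0 flat over the mouth, 1.57 upright, up to 2.7 folded back outside. The flap is 42 mm long, 197 mm wide (along x), 3 mm thick, hinged along x on the rim (49.5 mm from the carton's middle, 95 mm above its underside). Starts ajar, 0.85 to 1.2; stays where it is left (friction 0.014 N m).
- flap_r (a joint): The same for the like flap on the carton's -y side. Ajar, the two flaps lean in over the jars from opposite sides, with 40 mm or more between their free edges.
- dial (a joint): Angle of the timer's knob, rad: 0 when its white pointer is on the timer's own +x, growing as it turns clockwise seen from above, up to 5.4. Ticks every 0.524 from 0; the one long broad tick is at 2.094. It stays where it is left (friction 0.03 N m). Starts at 0.2 to 1.3.
- timer: Round wind-up kitchen timer, 80 mm across, fixed on the right worktop. Origin: centre of its underside; z up; its +x is the zero of the scale. Its knob turns about its axis.
- dial_grip (a point): On the timer's axis at the height to grip the knob, 44 mm above the timer's underside; axes as the timer (does not turn with the knob). The knob's bar is 13 mm thick, 44 mm long, 32 to 54 mm above the timer's underside; its length lies along the pointer, the timer's +x turned clockwise by the joint value.
- jar0_mid (a point): One of up to four like glass jars of pale green preserve with white screw lids, about 0.13 kg, 86 mm high in all: round body 39 mm wide up to 47 mm, narrowing to a 31 mm neck, and a 36 mm wide lid from 72 mm up. This point is on its axis, half-way up (43 mm above its foot); z towards the lid. Starts upright in the carton, 4 mm above the carton's underside; None if absent.
- jar1_mid (a point): One of up to four like glass jars of pale green preserve with white screw lids, about 0.13 kg, 86 mm high in all: round body 39 mm wide up to 47 mm, narrowing to a 31 mm neck, and a 36 mm wide lid from 72 mm up. This point is on its axis, half-way up (43 mm above its foot); z towards the lid. Starts upright in the carton, 4 mm above the carton's underside; None if absent.
- jar2_mid (a point): One of up to four like glass jars of pale green preserve with white screw lids, about 0.13 kg, 86 mm high in all: round body 39 mm wide up to 47 mm, narrowing to a 31 mm neck, and a 36 mm wide lid from 72 mm up. This point is on its axis, half-way up (43 mm above its foot); z towards the lid. Starts upright in the carton, 4 mm above the carton's underside; None if absent.
- jar3_mid (a point): One of up to four like glass jars of pale green preserve with white screw lids, about 0.13 kg, 86 mm high in all: round body 39 mm wide up to 47 mm, narrowing to a 31 mm neck, and a 36 mm wide lid from 72 mm up. This point is on its axis, half-way up (43 mm above its foot); z towards the lid. Starts upright in the carton, 4 mm above the carton's underside; None if absent.
- pocket0 (a point): Centre of the floor of the rack's recess 0 (at 0 degrees from the rack's +x), moves with the rack; axes as the rack.
- pocket1 (a point): Centre of the floor of the rack's recess 1 (at 90 degrees from the rack's +x), moves with the rack; axes as the rack.
- pocket2 (a point): Centre of the floor of the rack's recess 2 (at 180 degrees from the rack's +x), moves with the rack; axes as the rack.
- pocket3 (a point): Centre of the floor of the rack's recess 3 (at 270 degrees from the rack's +x), moves with the rack; axes as the rack.
- pepper: Bystander: jar with a black lid at the front right; origin at the centre of its underside. Not to be moved.
- soy: Bystander: dark sauce bottle behind the carton; origin at the centre of its underside. Not to be moved.

How it is judged:
On the way, in this order (a step that is already met when the one before it is completed fails the run):
1. the rack is lowered fully over the studs of the pan (z of rack in the frame of pan below 0.016 m and horizontal distance between rack and pan below 0.006 m and angle between rack's own z axis and vertical below 0.05 rad), for 0.2 s.
2. every jar stands in a recess of the seated rack (all of step 1 and (horizontal distance between jar0_mid and pocket0 below 0.009 m or horizontal distance between jar0_mid and pocket1 below 0.009 m or horizontal distance between jar0_mid and pocket2 below 0.009 m or horizontal distance between jar0_mid and pocket3 below 0.009 m) and z of each of jar0_mid, jar1_mid, jar2_mid, jar3_mid in the frame of rack below 0.0515 m and angle between each of jar0_mid, jar1_mid, jar2_mid, jar3_mid's own z axis and vertical below 0.12 rad and (horizontal distance between jar1_mid and pocket0 below 0.009 m or horizontal distance between jar1_mid and pocket1 below 0.009 m or horizontal distance between jar1_mid and pocket2 below 0.009 m or horizontal distance between jar1_mid and pocket3 below 0.009 m) and (horizontal distance between jar2_mid and pocket0 below 0.009 m or horizontal distance between jar2_mid and pocket1 below 0.009 m or horizontal distance between jar2_mid and pocket2 below 0.009 m or horizontal distance between jar2_mid and pocket3 below 0.009 m) and (horizontal distance between jar3_mid and pocket0 below 0.009 m or horizontal distance between jar3_mid and pocket1 below 0.009 m or horizontal distance between jar3_mid and pocket2 below 0.009 m or horizontal distance between jar3_mid and pocket3 below 0.009 m)), for 0.2 s.
3. the cover stands over the jars with its rim down in the pan (horizontal distance between cover and pan below 0.013 m and z of cover in the frame of pan below 0.008 m and angle between cover's own z axis and vertical below 0.04 rad), for 0.2 s.
4. the timer is turned to the long mark (value of joint dial between 1.974 and 2.214 rad), for 0.2 s.
At the end, for the whole second after the job is handed in: Rack level on the four stud shoulders (within 4 mm of fully down); every jar upright in a recess (within 9 mm of its centre); cover rim on the pan floor; flaps folded back past upright (over 1.62 rad); timer on the long mark (2.094 within 0.12 rad); all released and at rest (all of step 2 and all of step 3 and all of step 4 and linear speed of each of rack, cover, jar0, jar1, jar2, jar3 below 0.02 m/s and value of joint each of flap_l, flap_r above 1.62 rad); the robot touches nothing.
It fails at once if the jar with a black lid at the front right is moved by more than 30 mm (distance of pepper from where it was at the start of the episode above 0.03 m).
It fails at once if the dark sauce bottle behind the carton is moved by more than 30 mm (distance of soy from where it was at the start of the episode above 0.03 m).
Of jar0, jar1, jar2, jar3 only 2 to 4 are there at a start; the rules pass over those that are not, and their reading is None.
At some moment in a run one of rack, cover may be knocked a few centimetres aside while the robot is not near it.
Once in a run the grip may slacken for a moment while it holds something.
It also fails if it takes over 210 s, if anything falls off the work surface, if the arm or the gripper's body presses on something with over 40 N, if the wrist force passes 120 N, or if a joint passes its speed limit or range.

ROBOT

A 6-joint arm with a two-finger parallel gripper is mounted at the origin on a cart in front of the work surface, level with it; the furniture and walls round the work are solid. World frame = base frame: x ahead of the robot, y to its left, z up, the work surface at z = 0. Lengths are in m, angles in rad, forces in N, time in s.
With the tool pointing down it reaches from about 0.25 to 0.775 m from the base axis. Payload 4 kg.
Tool frame: the origin (TCP) lies between the finger pads; the fingertips stand 14 mm ahead of it and the grasp point (between the pads) lies 5 mm behind it; z points along the fingers, y is the line along which they close (so a half turn about z gives the same grasp; the last joint's range is limited). The gripper opens to 94 mm and grips with 3 to 60 N. Pads are 16 mm wide; open, the fingers measure 119 mm over their backs; the gripper's body (75 mm by 177 mm) begins 78 mm behind the grasp point.
Start: joints at [-1.446, 0.087, 1.371, -0, 1.684, -0.103], TCP at [0.124, -0.536, 0.22] pointing down, gripper open.
Joint ranges: [-3.1, 3.1], [-0.76, 2.03], [0.27, 2.55], [-1.08, 4.22], [0.17, 2.65], [-2.57, 2.57]. Speed limits (rad/s): [2.79, 2.79, 3.14, 3.14, 3.14, 3.14].

INTERFACE

Orientations are given as [roll, pitch, yaw] about the fixed x, y, z axes, in that order (R = Rz(yaw) Ry(pitch) Rx(roll)).
In Python, from bench import robot, snapshot gives the robot as it stands.
- The arm moves only by the tool carry_out, never from a script. Its argument "motion" is text: rows parted by semicolons, each of 4 numbers parted by spaces: the shift along the tool's x, y, z each as a share of 0.15 m, from -1 to 1, then the turn about the tool's z as a share of 180 degrees, from -1 to 1. A call has exactly 8 rows; each row is the pose to reach, as a shift and turn from the pose commanded when the call began, along the tool's axes at that moment, turning the shorter way round; what a row does not reach only later rows make up. A row lasts 1/10 s, in which the tool goes at most 50 mm and 8.59 degrees, less where a joint would pass 70% of its speed; a pose out of reach is approached as far as the arm can. A call with a number of a shift or a turn outside -1 to 1 is refused whole. A call with a gripper value outside its range is refused whole. "grip" is the opening, from -1 (shut) to 1 (fully open), set as the call begins (left out, the last holds). The fingers move at their own pace and stop on an object; the grip force is fixed at half the most. Time passes only in rows, so rows that repeat a pose let the fingers close, or fill a call up. It gives the time, the measured TCP pose, the force, the opening and the grip force at its end, in the units of the state.
- robot.get_obs(): the state, without advancing time (a new reading comes with each control period).
- snapshot(name): name is "scene" or "top" or "wrist"; returns a dict with "image" (420x560x3 uint8, red, green, blue), "fx", "fy", "cx", "cy" (pixels), "distortion" ([k1, k2, p1, p2, k3] as OpenCV has them; the pictures are not rectified), "pose" (4x4, takes a point from camera to world coordinates); the wrist camera has in their place "hand_eye" (4x4, takes a point from camera to tool coordinates, whose origin is the TCP and whose axes are the flange's). Camera axes: x right, y up, looking along -z (the intrinsics and any distortion apply to the point x, -y, -z); pixel columns grow to the right and rows downward; lengths in m; the calibration is good to about 2 mm. A picture is of the moment at which its call begins: read the wrist's pose just before it. There is no depth.
- robot.close_job(): hands the job in; it is judged then, once.
The state is a dict: "time": time; "joint_positions": joint angles; "qvel": joint speeds; "joint_torque": joint torques, N m; "tool_pos": TCP position; "ee_rot": TCP orientation; "wrist_force": force on the tool from outside, world axes, zero at the start; "wrist_torque": the same for the moment, N m; "width": finger opening in m; "finger_force": force on a finger pad.
Only numpy, scipy, OpenCV 4.12 (cv2) and the standard library are available. Lean on these libraries where they do the work, as an engineer would, in place of code of your own. Each camera call takes 0.05 s, during which the arm holds its last target. There are 200 camera calls.

## Working session

There is one attempt and no reset: what is moved stays moved. The work goes in short steps, Python scripts to look and compute and a tool call to move; the robot and the scene stay as the last step left them, time stands still between calls to the robot, and variables do not carry over. Pictures are saved under pics/ and viewed, at most 14 in all, crops included, and the job is handed in when it is done.

Besides the shell and the picture viewer there is one more tool, called by a JSON object that holds its "op" and its "data". carry_out: Moves the arm, as the interface text tells. Shift numbers are shares of 0.15 m and turn numbers shares of 180 degrees, none past 1 either way. Its arguments: {"type":"object","properties":{"motion":{"type":"string"},"grip":{"type":"number"}},"required":["motion"]}

```bash
mkdir -p pics; ls; cat > h.py <<'E'
import numpy as np, cv2, sys
from bench import robot, snapshot
from scipy.spatial.transform import Rotation as R
def toolT():
    o=robot.get_obs(); T=np.eye(4); T[:3,:3]=R.from_euler('xyz',o['ee_rot']).as_matrix(); T[:3,3]=o['tool_pos']; return T
def snap(n,save=None):
    T=toolT(); s=snapshot(n)
    s['T']=T@np.array(s['hand_eye']) if n=='wrist' else np.array(s['pose'])
    s['K']=np.array([[s['fx'],0,s['cx']],[0,s['fy'],s['cy']],[0,0,1.]]); s['D']=np.array(s['distortion'],float)
    if save:
        cv2.imwrite('pics/'+save+'.png',cv2.cvtColor(s['image'],cv2.COLOR_RGB2BGR))
        import pickle; pickle.dump(s,open('pics/'+save+'.pkl','wb'))
    return s
def load(n):
    import pickle; return pickle.load(open('pics/'+n+'.pkl','rb'))
def onplane(s,uv,z):
    p=cv2.undistortPoints(np.array(uv,float).reshape(-1,1,2),s['K'],s['D']).reshape(-1,2)
    d=np.c_[p[:,0],-p[:,1],-np.ones(len(p))]@s['T'][:3,:3].T; c=s['T'][:3,3]
    return c+d*((z-c[2])/d[:,2])[:,None]
def proj(s,P):
    P=np.atleast_2d(P).astype(float); q=(P-s['T'][:3,3])@s['T'][:3,:3]
    return cv2.projectPoints(q*[1,-1,-1],np.zeros(3),np.zeros(3),s['K'],s['D'])[0].reshape(-1,2)
def go(x,y,z,yaw,):
    "print shift shares & turn share from current pose to target"
    T=toolT(); d=T[:3,:3].T@(np.array([x,y,z])-T[:3,3])/0.15
    # tool down: world yaw of tool x axis
    a=np.arctan2(T[1,0],T[0,0]); t=-(yaw-a)/np.pi
    t=(t+1)%2-1
    print('shift',d.round(3),'turn',round(t,3),'half-turn alt',round((t+2)%2-1,3),'cur yaw',round(a,3))
E
python3 - <<'E'
from h import *
np.set_printoptions(precision=3,suppress=True)
a=snap('scene','scene0');b=snap('top','top0');print(robot.get_obs())
for s in(a,b):print(s['T'],s['K'][0],s['D'])
w=snap('wrist');print(w['hand_eye'],w['K'],w['D'])
E
```

```text
pics
{'time': 0.1, 'joint_positions': array([-1.446,  0.088,  1.372, -0.   ,  1.684, -0.103]), 'qvel': array([ 0.001, -0.003, -0.003, -0.001, -0.001, -0.   ]), 'joint_torque': array([  0.001, -34.125, -30.33 ,   0.072,   0.03 ,  -0.   ]), 'tool_pos': array([ 0.124, -0.535,  0.218]), 'ee_rot': array([-3.14 , -0.   ,  0.228]), 'wrist_force': array([-0.206,  0.223,  0.283]), 'wrist_torque': array([-0.049, -0.015, -0.006]), 'finger_force': 0.0, 'width': 0.09395469837135416}
[[-0.542  0.535 -0.648 -0.269]
 [-0.841 -0.344  0.418  0.51 ]
 [ 0.001  0.772  0.636  0.889]
 [ 0.     0.     0.     1.   ]] [402.549   0.    280.263] [0.003 0.    0.    0.    0.   ]
[[ 0.004  0.981 -0.196  0.273]
 [-1.     0.001 -0.014 -0.012]
 [-0.013  0.196  0.981  1.435]
 [ 0.     0.     0.     1.   ]] [421.268   0.    282.913] [-0.103  0.     0.     0.     0.   ]
[[ 0.     0.968  0.252  0.073]
 [ 1.    -0.    -0.    -0.002]
 [-0.     0.252 -0.968 -0.165]
 [ 0.     0.     0.     1.   ]] [[301.456   0.    283.74 ]
 [  0.    301.456 206.847]
 [  0.      0.      1.   ]] [-0.015  0.     0.     0.     0.   ]
```

View pics/top0.png

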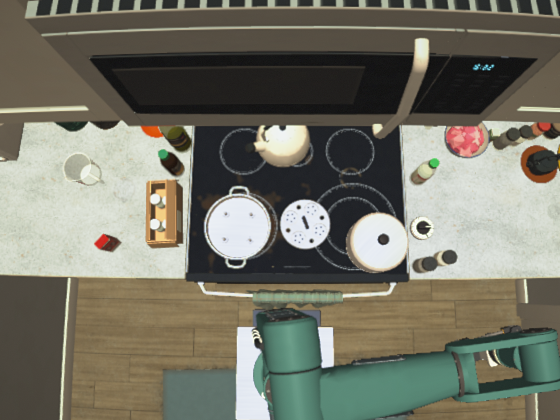

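View pics/scene0.png

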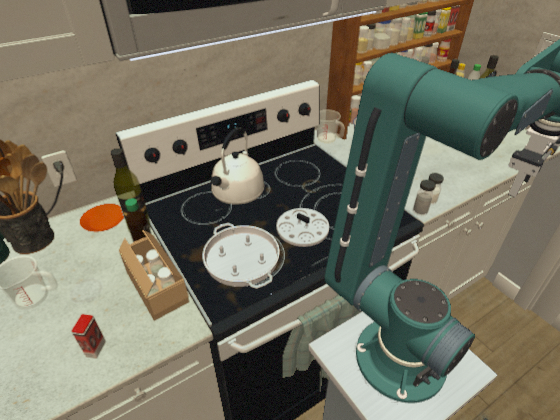

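The top view shows the carton near (163,212), pan (238,226), rack (305,224), cover (377,241), timer (422,227) and pepper near (427,265). The carton shows two white lids, at (157,200) and (156,225). I'll convert these to coarse positions.

```bash
python3 - <<'E'
from h import *
np.set_printoptions(precision=3,suppress=True)
s=load('top0')
for n,uv,z in [('pan',(238,226),.03),('rack',(305,224),.014),('cover knob',(383,240),.15),('timer',(422,228),.04),('carton',(163,212),.09),('lid1',(157,200),.09),('lid2',(156,225),.09),('soy',(168,155),.1),('pepper',(427,265),.06)]:
    print(n,onplane(s,[uv],z)[0])
im=s['image'][150:290,130:460]
cv2.imwrite('pics/c.png',cv2.cvtColor(cv2.resize(im,(792,336),interpolation=cv2.INTER_CUBIC),cv2.COLOR_RGB2BGR))
go(.30,-.05,.40,0)
E
```

```text
pan [0.483 0.159 0.03 ]
rack [ 0.493 -0.068  0.014]
cover knob [ 0.422 -0.302  0.15 ]
timer [ 0.475 -0.461  0.04 ]
carton [0.52  0.401 0.09 ]
lid1 [0.56  0.423 0.09 ]
lid2 [0.477 0.422 0.09 ]
soy [0.712 0.393 0.1  ]
pepper [ 0.35  -0.465  0.06 ]
shift [ 1.873 -2.89  -1.204] turn 0.073 half-turn alt -0.927 cur yaw 0.228
```

View pics/c.png

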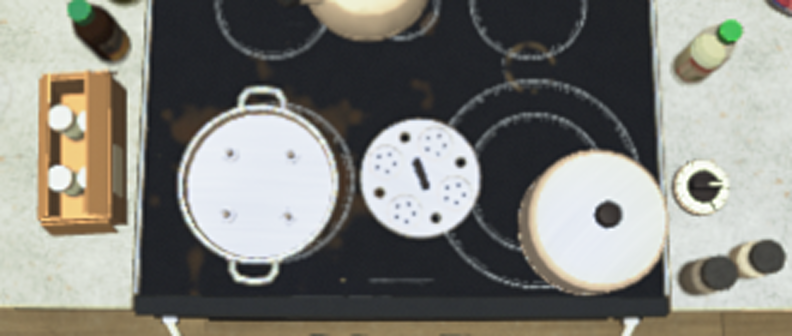

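The pan's handles point along world x. The rack's four holes show as dark spots, and its bar lies about 20° off vertical in the crop. Two lids show in the carton, with flap_r leaning over its right half. I'll go closer with the wrist camera.

{"op": "carry_out", "data": {"motion": "0.3 -0.3 -0.867 0.073;1 -1 -0.867 0.073;1 -1 -0.867 0.073;1 -1 -0.867 0.073;1 -1 -0.867 0.073;1 -1 -0.867 0.073;1 -1 -0.867 0.073;1 -1 -0.867 0.073"}}

```text
time: 0.95
tool_pos: [0.236, -0.3563, 0.3483]
ee_rot: [-3.141, 0.001, -0.002]
wrist_force: [0.2, 0.1, -0.0]
width: 0.0942
finger_force: 0.0
```

{"op": "carry_out", "data": {"motion": "0.713 -1 0 0;0.713 -1 0 0;0.713 -1 0 0;0.713 -1 0 0;0.713 -1 0 0;0.713 -1 0 0;0.713 -1 0 0;0.713 -1 0 0"}}

```text
time: 1.75
tool_pos: [0.343, -0.2074, 0.3489]
ee_rot: [-3.141, 0.001, -0.005]
wrist_force: [-0.2, -0.7, 0.3]
width: 0.0939
finger_force: 0.0
```

{"op": "carry_out", "data": {"motion": "0.713 -1 0 0;0.713 -1 0 0;0.713 -1 0 0;0.713 -1 0 0;0.713 -1 0 0;0.713 -1 0 0;0.713 -1 0 0;0.713 -1 0 0"}}

```text
time: 2.55
tool_pos: [0.4503, -0.0575, 0.3497]
ee_rot: [3.141, -0.0, -0.004]
wrist_force: [-0.8, -0.1, 0.1]
width: 0.0941
finger_force: 0.0
```

```bash
python3 - <<'E'
from h import *
np.set_printoptions(precision=4,suppress=True)
s=snap('wrist','w0'); o=robot.get_obs();print(o['tool_pos'],o['ee_rot'],o['time'],s['T'][:3,3])
E
```

```text
[ 0.4503 -0.0574  0.3498] [ 3.1412 -0.0004 -0.0042] 2.6 [ 0.5231 -0.0559  0.5145]
```

View pics/w0.png

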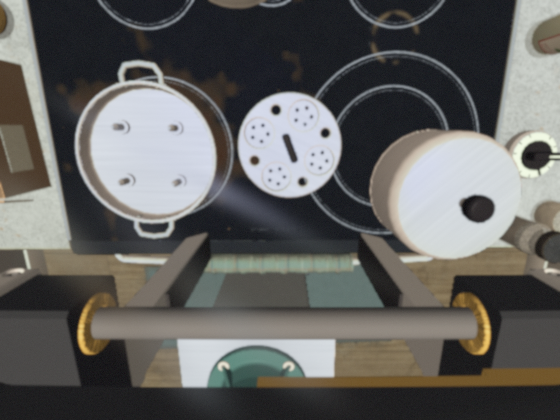

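The wrist view shows the rack disc at about (290,145), with holes at (276,109), (326,133), (254,160), (302,182). The pan is at (148,150) with studs at (120,126), (175,127), (126,181), (179,181), the cover knob at (478,208), and the timer at (533,155). Next I'll measure with contours.

```bash
python3 - <<'E'
from h import *
np.set_printoptions(precision=4,suppress=True)
s=load('w0'); im=s['image']; g=cv2.cvtColor(im,cv2.COLOR_RGB2GRAY)
def fitc(P):
    A=np.c_[P[:,:2],np.ones(len(P))]; x=np.linalg.lstsq(A,(P[:,:2]**2).sum(1),rcond=None)[0]
    c=x[:2]/2; return c,np.sqrt(x[2]+c@c)
m=(g>120).astype(np.uint8); n,l,st,ce=cv2.connectedComponentsWithStats(m)
lab=l[150,270]; 
c=max(cv2.findContours((l==lab).astype(np.uint8),cv2.RETR_EXTERNAL,cv2.CHAIN_APPROX_NONE)[0],key=len)
print('rack',st[lab],fitc(onplane(s,c.reshape(-1,2)+0.,.014)))
# dark blobs in rack
d=((g<100)&(cv2.drawContours(np.zeros_like(g),[c],-1,1,-1)>0)).astype(np.uint8)
n,l2,st2,ce2=cv2.connectedComponentsWithStats(d)
for i in range(1,n):
    if st2[i,4]>12: print(st2[i],ce2[i],onplane(s,[ce2[i]],.014)[0], onplane(s,[ce2[i]],.054)[0])
# bar orientation
# pan: rim contour
lab=l[160,150]; print('pan comp',st[lab])
E
python3 - <<'E'
import cv2
im=cv2.imread('pics/w0.png')[50:250,70:350]
cv2.imwrite('pics/w0c.png',cv2.resize(im,(784,560),interpolation=cv2.INTER_CUBIC))
E
```

```text
rack [ 238   51  217  147 8551] (array([ 0.5265, -0.15  ]), np.float64(0.1218571945045841))
[272 106   8   8  53] [275.5472 109.566 ] [ 0.5523 -0.0433  0.014 ] [ 0.55   -0.0443  0.054 ]
[321 129   8   8  48] [324.75   132.5833] [ 0.5165 -0.1224  0.014 ] [ 0.517  -0.1171  0.054 ]
[283 135  14  27 155] [289.6323 147.7548] [ 0.4926 -0.0657  0.014 ] [ 0.495  -0.0649  0.054 ]
[251 157   7   7  42] [254.1905 159.9286] [ 0.4731 -0.0073  0.014 ] [ 0.4771 -0.0111  0.054 ]
[299 178   6   7  35] [301.5714 181.3714] [ 0.437  -0.0858  0.014 ] [ 0.4439 -0.0834  0.054 ]
pan comp [   75    60   149   179 15671]
```

View pics/w0c.png

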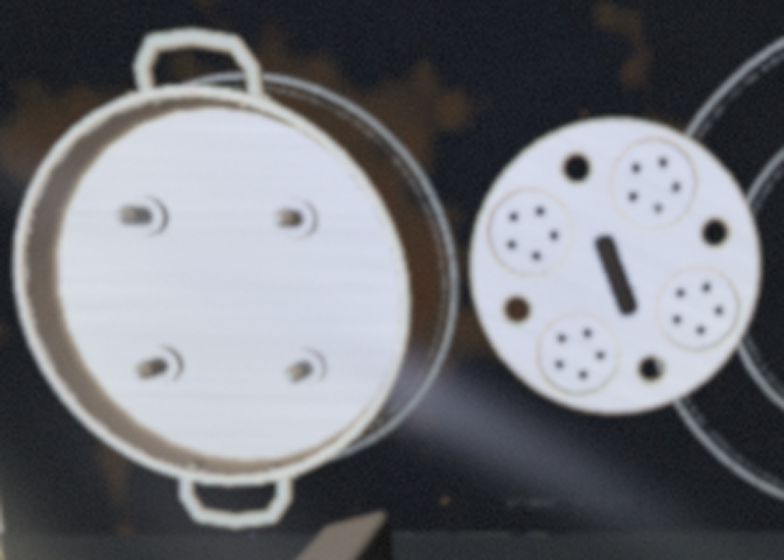

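{"op": "carry_out", "data": {"motion": "-0.27 -1 0.33 0;-0.27 -1 0.33 0;-0.27 -1 0.33 0;-0.27 -1 0.33 0;-0.27 -1.0 0.33 0;-0.27 -1 0.33 0;-0.27 -1 0.33 0;-0.27 -1 0.33 0"}}

```text
time: 3.4
tool_pos: [0.4113, 0.0926, 0.3006]
ee_rot: [3.141, -0.001, -0.004]
wrist_force: [0.0, -0.5, 1.2]
width: 0.0937
finger_force: 0.0
```

{"op": "carry_out", "data": {"motion": "0 -0.44 0 0;0 -0.44 0 0;0 -0.44 0 0;0 -0.44 0 0;0 -0.44 0 0;0 -0.44 0 0;0 -0.44 0 0;0 -0.44 0 0"}}

```text
time: 4.2
tool_pos: [0.4107, 0.1595, 0.3001]
ee_rot: [3.141, -0.0, -0.002]
wrist_force: [-0.2, 0.5, 0.4]
width: 0.0939
finger_force: 0.0
```

```bash
python3 - <<'E'
from h import *
snap('wrist','w1')
E
```

{"op": "carry_out", "data": {"motion": "0.2 -1 -0.667 0;0.2 -1 -0.667 0;0.2 -1 -0.667 0;0.2 -1 -0.667 0;0.2 -1 -0.667 0;0.2 -1 -0.667 0;0.2 -1 -0.667 0;0.2 -1 -0.667 0"}}

```text
time: 5.05
tool_pos: [0.4406, 0.3087, 0.3994]
ee_rot: [3.141, 0.001, -0.003]
wrist_force: [0.2, 0.7, 0.5]
width: 0.0941
finger_force: 0.0
```

{"op": "carry_out", "data": {"motion": "0 -0.6 0 0;0 -0.6 0 0;0 -0.6 0 0;0 -0.6 0 0;0 -0.6 0 0;0 -0.6 0 0;0 -0.6 0 0;0 -0.6 0 0"}}

```text
time: 5.85
tool_pos: [0.4411, 0.3991, 0.4007]
ee_rot: [-3.141, -0.001, -0.003]
wrist_force: [-0.3, -0.3, -0.3]
width: 0.0939
finger_force: 0.0
```

```bash
python3 - <<'E'
from h import *
snap('wrist','w2');print(robot.get_obs()['tool_pos'])
a=load('w1')['image'][0:300,40:440];b=load('w2')['image'][0:300,80:480]
cv2.imwrite('pics/ab.png',cv2.cvtColor(cv2.resize(np.hstack([a,b]),(800,300)),cv2.COLOR_RGB2BGR))
E
```

```text
[0.44109618 0.39931342 0.40046238]
```

View pics/ab.png

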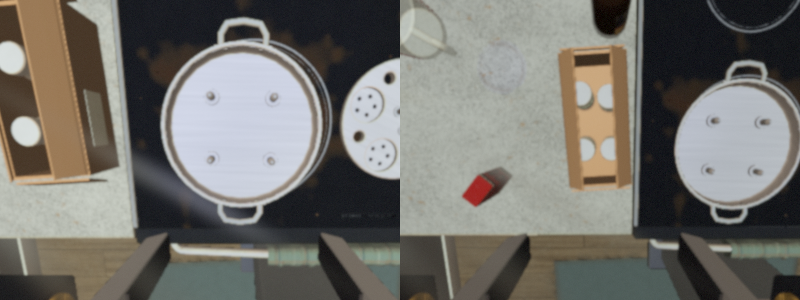

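Left panel (w1) shows the pan from above with its studs near w1 pixels (251,96), (314,97), (251,159), (311,159). The right panel (w2) shows the carton with four lids near w2 pixels (263,94), (286,95), (267,150), (289,150) and both flaps leaning in.

```bash
python3 - <<'E'
from h import *
np.set_printoptions(precision=4,suppress=True)
s=load('w1'); g=cv2.cvtColor(s['image'],cv2.COLOR_RGB2GRAY)
P=[]
for u,v in [(251,96),(314,97),(251,159),(311,159)]:
    w=g[v-9:v+10,u-9:u+10].astype(float); m=w<np.median(w)-35
    n,l,st,ce=cv2.connectedComponentsWithStats(m.astype(np.uint8)); i=1+np.argmax(st[1:,4])
    c=ce[i]+[u-9,v-9]; P.append(onplane(s,[c],.037)[0,:2]); print(c,st[i],P[-1])
P=np.array(P);c=P.mean(0);d=P-c;print('pan c',c,np.linalg.norm(d,axis=1),np.degrees(np.arctan2(d[:,1],d[:,0])))
# pan inner floor / rim: bright contour
m=(g>110).astype(np.uint8); 
cs,_=cv2.findContours(m,cv2.RETR_EXTERNAL,cv2.CHAIN_APPROX_NONE)
for k in cs:
    if cv2.contourArea(k)>8000 and cv2.pointPolygonTest(k,(285,125),False)>0:
        Q=onplane(s,k.reshape(-1,2)+0.,.031)[:,:2]; r=np.linalg.norm(Q-c,axis=1); Q=Q[r<.118]
        for _ in range(8):
            A=np.c_[Q,np.ones(len(Q))]; x=np.linalg.lstsq(A,(Q**2).sum(1),rcond=None)[0]; cc=x[:2]/2; rr=np.sqrt(x[2]+cc@cc)
            Q=Q[abs(np.linalg.norm(Q-cc,axis=1)-rr)<.004]
        print('rim',cc,rr,len(Q))
# cover knob etc from w0 later; lids in w2
s=load('w2'); hsv=cv2.cvtColor(s['image'],cv2.COLOR_RGB2HSV)
sub=((hsv[...,1]<45)&(hsv[...,2]>170)).astype(np.uint8); sub[:, :245]=0; sub[:,305:]=0; sub[:60]=0; sub[180:]=0
n,l,st,ce=cv2.connectedComponentsWithStats(sub)
for i in range(1,n):
    if st[i,4]>40: print('lid',st[i],ce[i],onplane(s,[ce[i]],.09)[0,:2])
a=s['image'][35:200,220:330]
cv2.imwrite('pics/w2c.png',cv2.cvtColor(cv2.resize(a,None,fx=3.6,fy=3.6,interpolation=cv2.INTER_CUBIC),cv2.COLOR_RGB2BGR))
E
```

```text
[251.0238  96.6667] [ 5  5  8  9 42] [0.5251 0.2049]
[312.9474  98.2368] [ 5  7  8  7 38] [0.5229 0.1218]
[251.5588 159.    ] [ 7  6  6  8 34] [0.442  0.2065]
[310.3171 160.4146] [ 5  7  8  8 41] [0.4398 0.1237]
pan c [0.4824 0.1642] [0.0589 0.0586 0.0585 0.0588] [  43.6563  -46.382   133.724  -136.4433]
rim [0.4829 0.1635] 0.11343106750696007 243
lid [256  81  16  24 293] [262.5222  92.43  ] [0.5662 0.4323]
lid [277  84  16  24 308] [285.237   95.8344] [0.5613 0.3986]
lid [260 138  15  23 256] [266.3672 149.375 ] [0.4827 0.428 ]
lid [281 138  15  22 273] [288.1538 148.6557] [0.4837 0.3941]
```

View pics/w2c.png

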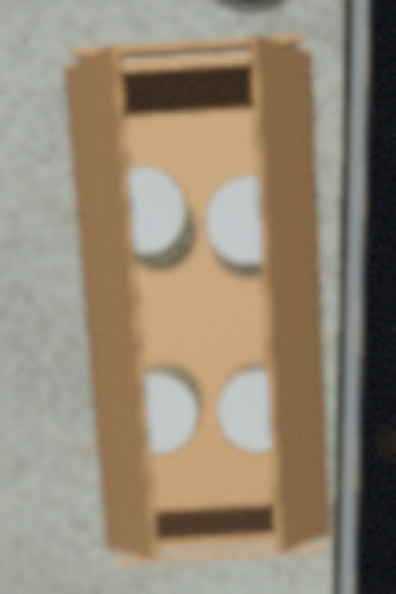

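```bash
python3 - <<'E'
from h import *
np.set_printoptions(precision=4,suppress=True)
s=load('w2')
f=lambda L:np.array(L)/3.6+[220,35]
print(s['T'][:3,3])
H=onplane(s,f([(67,68),(107,549),(309,52),(328,540)]),.095)[:,:2];print('hinge',H,H.mean(0))
d=[H[0]-H[1],H[2]-H[3]]
for v in d: print(np.linalg.norm(v),np.degrees(np.arctan2(v[1],v[0])))
print(H[0]-H[2],H[1]-H[3])
R_=onplane(s,f([(73,50),(303,39),(113,561),(325,552)]),.094)[:,:2];print('rim',R_,R_.mean(0))
# free edges of flaps: width gives height
for z in (.12,.13,.135):print(z,onplane(s,f([(120,50),(157,557),(258,38),(281,552)]),z)[:,:2])
E
```

```text
[0.5138 0.4007 0.5655]
hinge [[0.6178 0.4652]
 [0.4235 0.4551]
 [0.6234 0.3692]
 [0.4273 0.3578]] [0.523  0.4118]
0.19458094498865702 2.9839980186749435
0.19638792826578336 3.3259987331192553
[-0.0055  0.096 ] [-0.0038  0.0973]
rim [[0.6246 0.4627]
 [0.6283 0.3715]
 [0.4179 0.4527]
 [0.4218 0.3589]] [0.5232 0.4115]
0.12 [[0.6184 0.4417]
 [0.4249 0.4314]
 [0.6224 0.39  ]
 [0.4269 0.3796]]
0.13 [[0.6161 0.4407]
 [0.4269 0.4307]
 [0.6199 0.3902]
 [0.4288 0.38  ]]
0.135 [[0.6149 0.4403]
 [0.4279 0.4303]
 [0.6187 0.3903]
 [0.4298 0.3803]]
```

{"op": "carry_out", "data": {"motion": "0.547 -0.083 0 -0.017;0.547 -0.083 0 -0.017;0.547 -0.083 0.9 -0.017;0.547 -0.083 0.9 -0.017;0.547 -0.083 0.9 -0.017;0.547 -0.083 0.9 -0.017;0.547 -0.083 0.9 -0.017;0.547 -0.083 0.9 -0.017", "grip": -1}}

```text
time: 6.7
tool_pos: [0.5242, 0.4129, 0.2695]
ee_rot: [-3.138, -0.006, 0.052]
wrist_force: [-0.7, 0.5, -0.5]
width: 0.0333
finger_force: 0.0
```

{"op": "carry_out", "data": {"motion": "0 0 0.3 0;0 0 0.5 0;0 0 0.7 0;0 0 0.97 0;0 0 0.97 0;0 0 0.97 0;0 0 0.97 0;0 0 0.97 0"}}

```text
time: 7.5
tool_pos: [0.5249, 0.4134, 0.1238]
ee_rot: [-3.138, -0.006, 0.052]
wrist_force: [0.2, -0.2, 0.4]
width: 0.0006
finger_force: 0.0
```

{"op": "carry_out", "data": {"motion": "0 0 0 0;0 0 0 0;0 0 0 0;0 0 0 0;0 0 0 0;0 0 0 0;0 0 0 0;0 0 0 0", "grip": 1}}

```text
time: 8.3
tool_pos: [0.523, 0.4122, 0.1193]
ee_rot: [3.141, 0.0, 0.052]
wrist_force: [-0.3, 0.5, 0.9]
width: 0.0611
finger_force: 0.5
```

{"op": "carry_out", "data": {"motion": "0 0 0 0;0 0 0 0;0 0 0 0;0 0 0 0;0 0 0 0;0 0.06 0 0;0 0.06 0 0;0 0.06 0 0"}}

```text
time: 9.1
tool_pos: [0.5237, 0.4027, 0.1197]
ee_rot: [3.141, -0.0, 0.051]
wrist_force: [-0.6, -0.0, -0.0]
width: 0.0943
finger_force: 0.0
```

{"op": "carry_out", "data": {"motion": "0 -0.06 0 0;0 -0.12 0 0;0 -0.12 0 0;0 -0.12 0 0;0 -0.06 0 0;0 -0.06 -0.2 0;-0.2 -0.06 -0.4 0;-0.4 -0.06 -1 0"}}

```text
time: 9.9
tool_pos: [0.4748, 0.4078, 0.224]
ee_rot: [3.137, 0.008, 0.051]
wrist_force: [0.3, 0.9, -0.4]
width: 0.0937
finger_force: 0.0
```

{"op": "carry_out", "data": {"motion": "-0.15 0 -0.4 0;-0.15 0 -0.4 0;-0.15 0 -0.4 0;-0.15 0 -0.4 0;-0.15 0 -0.4 0;-0.15 0 -0.4 0;-0.15 0 -0.4 0;-0.15 0 -0.4 0"}}

```text
time: 10.7
tool_pos: [0.4549, 0.4085, 0.2858]
ee_rot: [3.14, 0.002, 0.052]
wrist_force: [-0.2, 1.0, -0.8]
width: 0.0939
finger_force: 0.0
```

```bash
python3 - <<'E'
from h import *
np.set_printoptions(precision=4,suppress=True)
s=snap('wrist','w3');print(robot.get_obs()['tool_pos'],s['T'][:3,3])
hsv=cv2.cvtColor(s['image'],cv2.COLOR_RGB2HSV)
uv=proj(s,[[.566,.435,.09],[.49,.39,.09],[.62,.47,.09],[.42,.36,.09]]);print(uv)
u0,v0=uv.min(0).astype(int)-10;u1,v1=uv.max(0).astype(int)+10
sub=np.zeros(hsv.shape[:2],np.uint8);sub[v0:v1,u0:u1]=((hsv[...,1]<45)&(hsv[...,2]>170))[v0:v1,u0:u1]
n,l,st,ce=cv2.connectedComponentsWithStats(sub)
for i in range(1,n):
    if st[i,4]>40: print('lid',st[i],ce[i],onplane(s,[ce[i]],.09)[0,:2])
a=s['image'][v0-40:v1+40,u0-50:u1+50]; print(u0,v0)
cv2.imwrite('pics/w3c.png',cv2.cvtColor(cv2.resize(a,None,fx=2.3,fy=2.3,interpolation=cv2.INTER_CUBIC),cv2.COLOR_RGB2BGR))
E
```

```text
[0.4549 0.4086 0.2862] [0.5279 0.4143 0.4505]
[[266.7624  92.1281]
 [302.1228 161.8699]
 [236.3612  37.643 ]
 [322.2993 219.3192]]
lid [251  77  30  31 728] [265.      92.1841] [0.5658 0.437 ]
lid [288  83  29  31 721] [302.258   98.0777] [0.5617 0.3947]
lid [253 152  27  29 616] [265.7614 165.8636] [0.483 0.433]
lid [288 153  28  28 623] [301.6067 166.7945] [0.4841 0.3902]
226 27Traceback (most recent call last):
  File "<stdin>", line 12, in <module>
cv2.error: OpenCV(4.12.0) /io/opencv/modules/imgproc/src/resize.cpp:4208: error: (-215:Assertion failed) !ssize.empty() in function 'resize'
```

{"op": "carry_out", "data": {"motion": "0 1 0 0;0 1 0 0;0 1 0 0;0 1 0 0;0 1 0 0;0 1 0 0;0 1 0 0;0 1 0 0"}}

```text
time: 11.55
tool_pos: [0.4625, 0.26, 0.2867]
ee_rot: [3.141, 0.0, 0.054]
wrist_force: [-0.5, -0.3, -0.3]
width: 0.0942
finger_force: 0.0
```

{"op": "carry_out", "data": {"motion": "0 1 0 0;0 1 0 0;0 1 0 0;0 1 0 0;0 1 0 0;0 1 0 0;0 1 0 0;0 1 0 0"}}

```text
time: 12.35
tool_pos: [0.4703, 0.1105, 0.2869]
ee_rot: [-3.142, 0.0, 0.054]
wrist_force: [0.1, 0.1, 0.1]
width: 0.0941
finger_force: 0.0
```

{"op": "carry_out", "data": {"motion": "0 1 0 0;0 1 0 0;0 1 0 0;0 1 0 0;0 1 0 0;0 1 0 0;0 1 0 0;0 1 0 0"}}

```text
time: 13.15
tool_pos: [0.4783, -0.0393, 0.2872]
ee_rot: [-3.142, -0.0, 0.054]
wrist_force: [0.6, 0.1, 0.2]
width: 0.0944
finger_force: 0.0
```

{"op": "carry_out", "data": {"motion": "0.103 0.163 0.33 -0.097;0.103 0.163 0.33 -0.097;0.103 0.163 0.33 -0.097;0.103 0.163 0.33 -0.097;0.103 0.163 0.33 -0.097;0.103 0.163 0.33 -0.097;0.103 0.163 0.33 -0.097;0.103 0.163 0.33 -0.097"}}

```text
time: 13.95
tool_pos: [0.495, -0.0643, 0.2381]
ee_rot: [3.141, -0.001, 0.356]
wrist_force: [-0.6, -0.3, -0.9]
width: 0.0939
finger_force: 0.0
```

```bash
cat >> h.py <<'E'
def disc(s,uv,thr,z):
    "bright rack disc at uv: holes/dark blobs"
    g=cv2.cvtColor(s['image'],cv2.COLOR_RGB2GRAY)
    pts=[]
    return g
def darkblobs(s,cen,rad,z,lim=95,lo=12,hi=400):
    "dark blobs within rad of cen(xy) on plane z"
    g=cv2.cvtColor(s['image'],cv2.COLOR_RGB2GRAY)
    ring=np.c_[cen[0]+rad*np.cos(np.linspace(0,6.28,60)),cen[1]+rad*np.sin(np.linspace(0,6.28,60)),np.full(60,z)]
    m=np.zeros_like(g); cv2.fillPoly(m,[proj(s,ring).astype(np.int32)],1)
    n,l,st,ce=cv2.connectedComponentsWithStats(((g<lim)&(m>0)).astype(np.uint8))
    return [(st[i,4],ce[i],onplane(s,[ce[i]],z)[0,:2],l==i) for i in range(1,n) if lo<st[i,4]<hi]
E
python3 - <<'E'
from h import *
np.set_printoptions(precision=4,suppress=True)
s=snap('wrist','w4');T=toolT();print(T[:3,3],np.degrees(np.arctan2(T[1,0],T[0,0])))
b=darkblobs(s,(.4947,-.0647),.078,.014,lo=25,hi=900)
for x in b:print(x[0],x[1],x[2])
for x in b:
    if np.linalg.norm(x[2]-[.4947,-.0647])<.02:
        k=np.argwhere(x[3])[:,::-1]+0.; Q=onplane(s,k,.054)[:,:2];print('bar',Q.mean(0)); 
        w,v=np.linalg.eigh(np.cov(Q.T));print(np.degrees(np.arctan2(v[1,1],v[0,1])))
E
```

```text
[ 0.495  -0.0643  0.2379] 20.419335758775293
90 [285.2667 138.4556] [ 0.5527 -0.0431]
278 [285.5899 191.0935] [ 0.4895 -0.0672]
55 [238.9455 186.2182] [ 0.4743 -0.0077]
72 [332.0972 186.0417] [ 0.5171 -0.1219]
bar [ 0.497  -0.0641]
-158.79411764524906
```

{"op": "carry_out", "data": {"motion": "0 0 0.3 0;0 0 0.6 0;0 0 0.667 0;0 0 0.667 0;0 0 0.667 0;0 0 0.667 0;0 0 0.667 0;0 0 0.667 0"}}

```text
time: 14.8
tool_pos: [0.4957, -0.0646, 0.139]
ee_rot: [3.14, -0.002, 0.357]
wrist_force: [1.1, -0.3, -0.4]
width: 0.0941
finger_force: 0.0
```

{"op": "carry_out", "data": {"motion": "0.005 0.005 0.3 0;0.005 0.005 0.5 0;0.005 0.005 0.6 0;0.005 0.005 0.667 0;0.005 0.005 0.667 0;0.005 0.005 0.667 0;0.005 0.005 0.667 0;0.005 0.005 0.667 0"}}

```text
time: 15.6
tool_pos: [0.4968, -0.065, 0.0387]
ee_rot: [3.14, -0.002, 0.357]
wrist_force: [0.6, 0.3, -0.3]
width: 0.0941
finger_force: 0.0
```

{"op": "carry_out", "data": {"motion": "0 0 0 0;0 0 0 0;0 0 0 0;0 0 0 0;0 0 0 0;0 0 0 0;0 0 0 0;0 0 0 0", "grip": -1}}

```text
time: 16.4
tool_pos: [0.4958, -0.0648, 0.0374]
ee_rot: [3.142, 0.0, 0.357]
wrist_force: [0.2, -0.6, 0.4]
width: 0.0334
finger_force: 0.0
```

{"op": "carry_out", "data": {"motion": "0 0 0 0;0 0 0 0;0 0 0 0;0 0 -0.1 0;0 0 -0.3 0;0 0 -0.5 0;0 0 -0.6 0;0 0 -0.6 0"}}

```text
time: 17.2
tool_pos: [0.4972, -0.0651, 0.1296]
ee_rot: [3.139, -0.004, 0.357]
wrist_force: [-0.1, -0.1, -3.2]
width: 0.0116
finger_force: 30.0
```

{"op": "carry_out", "data": {"motion": "0.05 -0.1 -0.05 -0.03;0.1 -0.3 -0.05 -0.06;0.15 -0.5 -0.05 -0.1;0.2 -0.65 -0.05 -0.12;0.226 -0.73 -0.05 -0.129;0.226 -0.73 -0.05 -0.129;0.226 -0.73 -0.05 -0.129;0.226 -0.73 -0.05 -0.129"}}

```text
time: 18.0
tool_pos: [0.4894, 0.0486, 0.1344]
ee_rot: [3.142, 0.001, 0.76]
wrist_force: [-0.4, -0.4, -3.8]
width: 0.0116
finger_force: 30.0
```

```bash
python3 - <<'E'
from h import *
o=robot.get_obs();print(o['tool_pos'],o['ee_rot'],o['finger_force'],o['width'])
go(.4826,.1639,.12,np.radians(43.64))
E
```

```text
[0.48935536 0.04859595 0.13441181] [3.14153873e+00 1.09155851e-03 7.60081955e-01] 29.998539090156555 0.011633674272796872
shift [ 0.497 -0.588  0.096] turn -0.001 half-turn alt 0.999 cur yaw 0.76
```

{"op": "carry_out", "data": {"motion": "0.15 -0.2 0.1 0;0.3 -0.4 0.1 0;0.4 -0.5 0.1 0;0.497 -0.588 0.1 -0.001;0.497 -0.588 0.1 -0.001;0.497 -0.588 0.1 -0.001;0.497 -0.588 0.1 -0.001;0.497 -0.588 0.1 -0.001"}}

```text
time: 18.8
tool_pos: [0.4826, 0.1638, 0.1199]
ee_rot: [3.141, 0.0, 0.763]
wrist_force: [0.1, 0.8, -3.4]
width: 0.0118
finger_force: 30.0
```

```bash
python3 - <<'E'
from h import *
np.set_printoptions(precision=4,suppress=True)
s=snap('wrist','w5');o=robot.get_obs();print(o['tool_pos'],o['ee_rot'],o['finger_force'],o['width'])
p=o['tool_pos']; zt=p[2]-.038+.014
g=cv2.cvtColor(s['image'],cv2.COLOR_RGB2GRAY)
for a in (43.6,-46.4,133.6):
    q=proj(s,[[p[0]+.062*np.cos(np.radians(a)),p[1]+.062*np.sin(np.radians(a)),zt]])[0];print(a,q)
cv2.imwrite('pics/w5c.png',cv2.cvtColor(s['image'][60:340],cv2.COLOR_RGB2BGR))
E
```

```text
[0.4826 0.164  0.1199] [3.1413 0.0002 0.7634] 29.996301233768463 0.011892905286460155
43.6 [286.0443 148.5897]
-46.4 [378.2742 243.0581]
133.6 [192.9201 242.6451]
```

View pics/w5c.png

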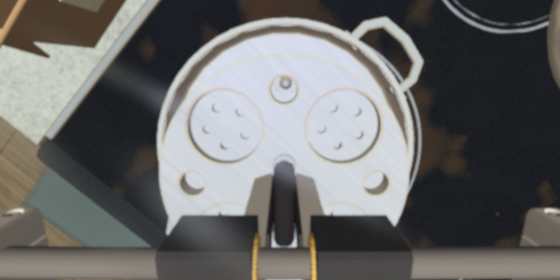

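The held rack shows holes at (284,148), (193,241), (376,241), within about 1 px of prediction. A stud tip shows through the front hole at about (285,142).

```bash
python3 - <<'E'
from h import *
np.set_printoptions(precision=4,suppress=True)
s=load('w5'); c=np.array([.4826,.1639])
a=np.radians(43.64);d=np.array([np.cos(a),np.sin(a)])
print('stud tip pred',proj(s,[[*(c+.062*d),.04]]),'shoulder',proj(s,[[*(c+.062*d),.012]]))
g=cv2.cvtColor(s['image'],cv2.COLOR_RGB2GRAY)
print(g[130:166:2,270:302:2])
E
```

```text
stud tip pred [[285.5065 144.0533]] shoulder [[285.3173 142.4558]]
[[217 217 217 219 221 220 218 219 217 215 215 216 217 217 219 221]
 [216 217 217 217 219 220 218 217 217 218 215 214 216 216 218 220]
 [215 217 216 215 210 208 206 205 207 211 215 214 213 215 216 217]
 [217 216 211 204 200 197 179 180 185 191 200 208 212 213 216 217]
 [216 212 201 204 211 188 162 166 167 164 181 200 206 212 214 215]
 [213 202 206 212 209 173 163 177 178 160 157 193 205 208 213 214]
 [205 194 206 213 204 159 167 193 197 170 148 196 207 201 212 214]
 [199 197 208 212 203 156 156 191 196 165 145 199 210 197 208 216]
 [193 207 213 212 209 178 145 153 155 136 164 210 214 199 205 215]
 [187 212 214 206 212 207 180 153 144 170 201 216 211 194 199 215]
 [184 207 216 207 209 213 210 205 202 211 214 212 212 193 200 215]
 [186 202 217 215 212 207 211 214 214 215 214 210 213 186 202 218]
 [196 186 214 218 217 214 211 215 215 216 219 219 208 180 206 217]
 [207 177 200 216 217 217 217 216 216 217 217 217 189 190 211 215]
 [214 197 174 201 214 217 217 217 217 215 211 194 178 206 214 215]
 [217 212 193 167 183 204 210 211 209 197 174 174 202 213 214 215]
 [217 217 213 202 179 166 167 169 170 167 183 205 213 215 214 213]
 [218 218 217 216 212 205 198 194 197 206 211 215 216 217 215 215]]
```

{"op": "carry_out", "data": {"motion": "0.005 0 0.1 0;0.005 0 0.2 0;0.005 0 0.25 0;0.005 0 0.3 0;0.005 0 0.34 0;0.005 0 0.37 0;0.005 0 0.4 0;0.005 0 0.4 0"}}

```text
time: 19.65
tool_pos: [0.4827, 0.1654, 0.0594]
ee_rot: [-3.141, 0.001, 0.765]
wrist_force: [-1.2, 0.3, -3.5]
width: 0.0119
finger_force: 30.0
```

{"op": "carry_out", "data": {"motion": "0 0 0.02 0;0 0 0.03 0;0 0 0.05 0;0 0 0.06 0;0 0 0.07 0;0 0 0.073 0;0 0 0.073 0;0 0 0.073 0"}}

```text
time: 20.45
tool_pos: [0.483, 0.1654, 0.0494]
ee_rot: [3.141, -0.0, 0.765]
wrist_force: [-2.4, 0.1, 0.8]
width: 0.0119
finger_force: 30.0
```

{"op": "carry_out", "data": {"motion": "0 0 0 0;0 0 0 0;0 0 0 0;0 0 0 0;0 0 0 0;0 0 0 0;0 0 -0.2 0;0 0 -0.5 0", "grip": -0.3}}

```text
time: 21.25
tool_pos: [0.4805, 0.1648, 0.1212]
ee_rot: [-3.137, 0.007, 0.765]
wrist_force: [0.9, -1.0, 0.1]
width: 0.0327
finger_force: 0.0
```

{"op": "carry_out", "data": {"motion": "0 0 -0.5 0;0 0 -1 0;0 0 -1 0;0 0 -1 0;0 0 -1 0;0 0 -1 0;0 0 -1 0;0 0 -1 0", "grip": 1}}

```text
time: 22.05
tool_pos: [0.4823, 0.1653, 0.2718]
ee_rot: [-3.14, 0.003, 0.765]
wrist_force: [-0.5, -0.8, 0.7]
width: 0.0924
finger_force: 0.0
```

```bash
python3 - <<'E'
from h import *
np.set_printoptions(precision=4,suppress=True)
s=snap('wrist','w6');T=toolT();print(T[:3,3],robot.get_obs()['ee_rot'])
c=np.array([.4826,.1639])
for x in darkblobs(s,c,.075,.026,lim=150,lo=15,hi=600):print(x[0],x[1],x[2],np.linalg.norm(x[2]-c))
cv2.imwrite('pics/w6c.png',cv2.cvtColor(cv2.resize(s['image'][60:300,130:430],None,fx=2,fy=2),cv2.COLOR_RGB2BGR))
for a in (0,90,180,270):
    t=np.radians(a-1.36);print(a,proj(s,[[*(c+.054*np.array([np.cos(t),np.sin(t)])),.026]]))
E
```

```text
[0.4825 0.1653 0.2722] [-3.14    0.0027  0.765 ]
306 [284.2941 187.0098] [0.4778 0.1625] 0.005027167340156123
16 [328.4375 181.1875] [0.5258 0.1243] 0.058601516760888026
0 [[314.437  156.0168]]
90 [[257.8068 155.8012]]
180 [[258.791  210.3837]]
270 [[312.8521 210.5971]]
```

View pics/w6c.png

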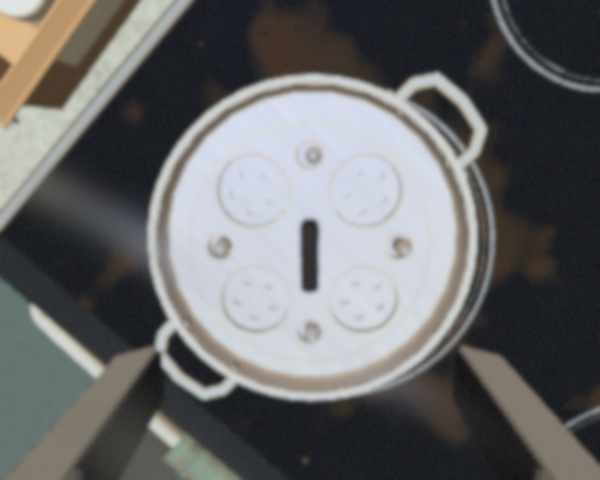

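The rack is seated: all four pins show through the holes and the recesses are within about 1.5 mm of prediction. Before moving to the jars I'll check the soy bottle's clearance.

```bash
python3 - <<'E'
from h import *
np.set_printoptions(precision=4,suppress=True)
s=load('top0');hsv=cv2.cvtColor(s['image'],cv2.COLOR_RGB2HSV)
m=((hsv[...,0]>45)&(hsv[...,0]<85)&(hsv[...,1]>120)&(hsv[...,2]>70)).astype(np.uint8);m[:,200:]=0;m[:140]=0;m[190:]=0
n,l,st,ce=cv2.connectedComponentsWithStats(m)
for i in range(1,n):
    if st[i,4]>8:
        print('cap',st[i],ce[i]); 
        for z in(.1,.13,.15,.18):print(z,onplane(s,[ce[i]],z)[0])
for z in (0,):print('base',onplane(s,[(177,168),(180,172),(174,173)],z))
w=load('w3');g=cv2.cvtColor(w['image'],cv2.COLOR_RGB2HSV)
m=((g[...,2]<60)).astype(np.uint8);m[80:]=0;m[:,:200]=0;m[:,380:]=0
n,l,st,ce=cv2.connectedComponentsWithStats(m)
for i in range(1,n):
    if st[i,4]>30: print(st[i],ce[i],onplane(w,[(ce[i][0],st[i,1]+st[i,3])],0)[0],onplane(w,[(ce[i][0],st[i,1]+st[i,3])],.1)[0])
cv2.imwrite('pics/m.png',cv2.cvtColor(np.hstack([cv2.resize(w['image'][0:210,180:380],(400,420)),cv2.resize(s['image'][130:270,130:260],(390,420))]),cv2.COLOR_RGB2BGR))
E
```

```text
cap [159 150   9   9  64] [162.75   153.9844]
0.1 [0.7161 0.4111 0.1   ]
0.13 [0.7062 0.4016 0.13  ]
0.15 [0.6995 0.3953 0.15  ]
0.18 [0.6895 0.3858 0.18  ]
base [[0.6964 0.3873 0.    ]
 [0.6815 0.3755 0.    ]
 [0.6779 0.3971 0.    ]]
[288   0  42  21 602] [306.8621   7.8272] [0.6681 0.3901 0.    ] [0.637  0.3955 0.1   ]
[ 348    0   32   80 1862] [367.1584  35.3303] [0.5989 0.3008 0.    ] [0.5832 0.326  0.1   ]
[ 245   43   79   37 1094] [280.7788  50.9534] [0.5925 0.4213 0.    ] [0.5781 0.4197 0.1   ]
```

View pics/m.png

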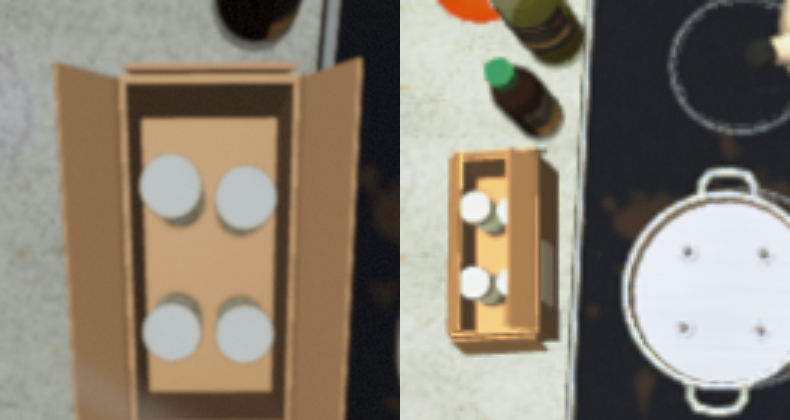

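Both flaps are folded well back. The bottle stands beyond x = 0.668, clear of the gripper. Next I'll move over the jar at (0.484, 0.390).

{"op": "carry_out", "data": {"motion": "0.2 -0.2 0.1 -0.04;0.5 -0.5 0.2 -0.08;0.8 -0.8 0.29 -0.12;0.95 -1 0.29 -0.16;0.95 -1 0.29 -0.2;0.95 -1 0.29 -0.2565;0.95 -1 0.29 -0.2565;0.95 -1 0.29 -0.2565", "grip": 0.36}}

```text
time: 22.9
tool_pos: [0.4819, 0.3721, 0.2299]
ee_rot: [-3.141, 0.001, 1.568]
wrist_force: [-0.2, -0.4, -0.4]
width: 0.064
finger_force: 0.0
```

```bash
python3 - <<'E'
from h import *
go(.484,.390,.078,np.pi/2); print(robot.get_obs()['tool_pos'],robot.get_obs()['joint_positions'])
E
```

```text
shift [0.12  0.015 1.012] turn -0.001 half-turn alt 0.999 cur yaw 1.568
[0.48185394 0.3721129  0.22988224] [ 5.64623597e-01  2.18319428e-01  1.20158315e+00 -2.45622975e-04
  1.72265422e+00  5.66924750e-01]
```

{"op": "carry_out", "data": {"motion": "0.12 0.015 0.1 0;0.12 0.015 0.3 0;0.12 0.015 0.5 0;0.12 0.015 0.7 0;0.12 0.015 0.85 0;0.12 0.015 0.95 0;0.12 0.015 1 0;0.12 0.015 1 0"}}

```text
time: 23.7
tool_pos: [0.484, 0.3898, 0.0798]
ee_rot: [-3.141, 0.001, 1.569]
wrist_force: [0.2, 0.2, -0.5]
width: 0.0638
finger_force: 0.0
```

{"op": "carry_out", "data": {"motion": "0 0 0 0;0 0 0 0;0 0 0 0;0 0 0 0;0 0 0 0;0 0 0 0;0 0 -0.1 0;0 0 -0.2 0", "grip": -1}}

```text
time: 24.5
tool_pos: [0.4836, 0.3899, 0.1103]
ee_rot: [-3.14, 0.002, 1.571]
wrist_force: [0.7, -0.3, -1.2]
width: 0.0348
finger_force: 30.0
```

{"op": "carry_out", "data": {"motion": "0 0 -0.3 0;0 0 -0.6 0;0 0 -0.8 0;-0.3 0 -0.8 0;-0.6 0 -0.8 0;-0.9 0 -0.8 0;-1 0 -0.8 0;-1 0 -0.8 0"}}

```text
time: 25.3
tool_pos: [0.4845, 0.2388, 0.2318]
ee_rot: [3.14, -0.001, 1.568]
wrist_force: [0.2, 0.3, -1.5]
width: 0.0347
finger_force: 30.0
```

{"op": "carry_out", "data": {"motion": "-0.3 0 0 0;-0.6 0 0 0;-0.857 -0.017 0 0;-0.857 -0.017 0 0;-0.857 -0.017 0 0;-0.857 -0.017 0.2 0;-0.857 -0.017 0.4 0;-0.857 -0.017 0.5 0"}}

```text
time: 26.1
tool_pos: [0.4804, 0.1141, 0.1526]
ee_rot: [-3.137, -0.001, 1.574]
wrist_force: [0.1, -0.2, -2.3]
width: 0.0348
finger_force: 30.0
```

```bash
python3 - <<'E'
from h import *
go(.4815,.1115,.092,np.pi/2); print(robot.get_obs()['tool_pos'],robot.get_obs()['width'])
E
```

```text
shift [-0.017  0.009  0.404] turn 0.001 half-turn alt -0.999 cur yaw 1.574
[0.48041717 0.11407356 0.15261994] 0.03477835137290785
```

{"op": "carry_out", "data": {"motion": "-0.01 0.005 0.1 0;-0.01 0.005 0.2 0;-0.01 0.005 0.28 0;-0.01 0.005 0.34 0;-0.01 0.005 0.38 0;-0.01 0.005 0.4 0;-0.01 0.005 0.41 0;-0.01 0.005 0.41 0"}}

```text
time: 26.9
tool_pos: [0.484, 0.1123, 0.1013]
ee_rot: [3.136, -0.003, 1.572]
wrist_force: [-8.8, 1.8, 23.3]
width: 0.0348
finger_force: 30.0
```

{"op": "carry_out", "data": {"motion": "0 0 0 0;0 0 0 0;0 0 0 0;0 0 0 0;0 0 0 0;0 0 -0.2 0;0 0 -0.5 0;0 0 -0.9 0", "grip": 0.36}}

```text
time: 27.7
tool_pos: [0.4812, 0.1101, 0.2183]
ee_rot: [-3.137, 0.001, 1.571]
wrist_force: [-0.1, 0.8, 0.2]
width: 0.0636
finger_force: 0.0
```

```bash
python3 - <<'E'
from h import *
o=robot.get_obs();print(o['tool_pos']);go(.483,.433,.228,np.pi/2); snap('wrist','w7')
E
```

```text
[0.48122511 0.11010611 0.21830032]
shift [ 2.153  0.011 -0.066] turn -0.0 half-turn alt 1.0 cur yaw 1.571
```

Contact came 9 mm early with 23 N, so the jar may be standing on the rack rather than in the recess. I'll check.

```bash
python3 - <<'E'
from h import *
np.set_printoptions(precision=4,suppress=True)
s=load('w7')
cv2.imwrite('pics/w7c.png',cv2.cvtColor(cv2.resize(s['image'][80:340,130:430],None,fx=2,fy=2),cv2.COLOR_RGB2BGR))
for p in [(.4815,.1115,.103),(.4815,.1115,.026),(.5368,.1642,.026),(.4841,.2195,.026),(.4288,.1668,.026)]: print((proj(s,[p])[0]-[130,80])*2)
E
```

```text
[309.5093 254.5615]
[309.6981 222.186 ]
[404.833  133.4814]
[314.5398  32.972 ]
[219.1756 128.855 ]
```

View pics/w7c.png

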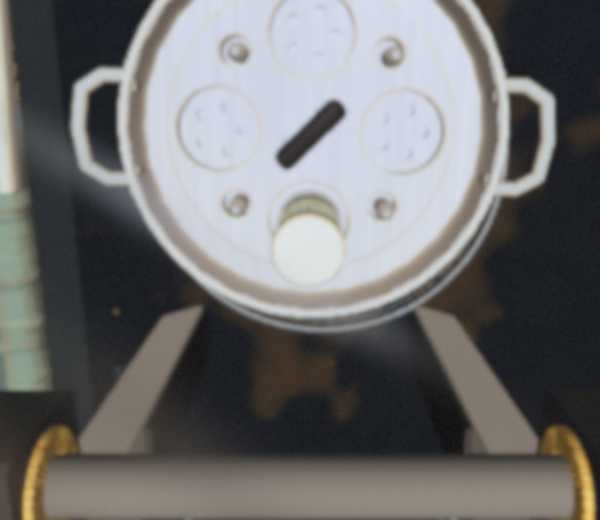

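```bash
cat >> h.py <<'E'
def lids(s,cx,cy,z=.103,half=30,sat=40,val=150):
    u,v=proj(s,[[cx,cy,z]])[0].astype(int); im=s['image'];h=cv2.cvtColor(im,cv2.COLOR_RGB2HSV)
    m=np.zeros(h.shape[:2],np.uint8)
    d=h[max(v-half,0):v+half,u-half:u+half]; return u,v,d,im[max(v-half,0):v+half,u-half:u+half]
E
python3 - <<'E'
from h import *
np.set_printoptions(precision=4,suppress=True,linewidth=200)
s=load('w7');im=s['image'].astype(int)
# lid is greenish/warm white vs bluish rack: use b-r
d=(im[...,2]-im[...,0])
print(d[185:228:3,262:308:3]); 
m=((d<0)&(im.sum(2)>450)).astype(np.uint8); m[:180]=0;m[232:]=0;m[:,:250]=0;m[:,320:]=0
n,l,st,ce=cv2.connectedComponentsWithStats(m);i=1+np.argmax(st[1:,4]);print(st[i],ce[i])
k=cv2.findContours((l==i).astype(np.uint8),0,cv2.CHAIN_APPROX_NONE)[0][0];print(cv2.minEnclosingCircle(k),cv2.fitEllipse(k))
for z in(.103,.112):print(onplane(s,[ce[i]],z)[0])
print(s['T'][:3,3])
E
```

```text
[[ 14   5  16  -4 -21 -22 -21 -23 -22 -22 -22 -23   0  15   0  16]
 [ 12   8  11 -16 -25 -28 -21 -17 -19 -24 -27 -25 -16  14  -4  15]
 [ 11   8   5 -26 -14   2   6   6   6   6  -5 -26 -20   9  -5  15]
 [ 12   1  -8 -10   5   6   6   6   6   6   7   1 -23   2  -3  15]
 [ 14  -5 -16   5   6   6   4   5   5   5   6   6  -4 -15   4  15]
 [ 15   2  -3   5   6   5   5   5   5   6   5   5   5 -19  12  15]
 [ 14   3   2   6   6   6   6   5   5   5   5   4   5  -9  14  15]
 [ 14   2   3   5   6   6   6   6   6   5   5   6   5 -10  14  14]
 [  8   6   2   5   5   6   6   5   6   5   5   5   4  -6  11   7]
 [ 12   8  -2   5   6   6   6   5   6   5   5   4   1  -3   8  11]
 [ 13  13   7   2   5   5   6   6   6   5   5   3  -6  13  13  14]
 [ 13  13  13   5   1   4   5   4   5   4   3  -2  11  13  14  14]
 [  1  10  13  13   8   1   1   2   2  -2   3  12  13  13  13   8]
 [-20 -16 -13  -5  -2   1   4   7   6   6   6   1  -3  -5 -15 -23]
 [-19 -18 -18 -17 -16 -16 -15 -17 -17 -18 -17 -16 -19 -20 -21 -21]]
[264 180  41  41 413] [285.2373 192.8838]
((284.78204345703125, 198.92735290527344), 22.61849021911621) ((284.0918273925781, 200.85179138183594), (37.93561935424805, 41.601470947265625), 14.239625930786133)
[0.4819 0.1256 0.103 ]
[0.4819 0.1275 0.112 ]
[0.4818 0.185  0.383 ]
```

```bash
python3 - <<'E'
from h import *
np.set_printoptions(precision=4,suppress=True,linewidth=200)
s=load('w7');im=s['image'].astype(int)
d=(im[...,2]-im[...,0])
m=((d>=1)&(d<=8)&(im.sum(2)>540)).astype(np.uint8); m[:184]=0;m[228:]=0;m[:,:262]=0;m[:,310:]=0
m=cv2.morphologyEx(m,cv2.MORPH_OPEN,np.ones((5,5),np.uint8))
n,l,st,ce=cv2.connectedComponentsWithStats(m);i=1+np.argmax(st[1:,4]);print(st[i],ce[i],2*np.sqrt(st[i,4]/np.pi))
for z in(.103,.112):print(onplane(s,[ce[i]],z)[0], .036*301.4/(.383-z)/np.cos(.1))
E
```

```text
[268 190  32  32 821] [283.5091 205.4482] 32.33155836373447
[0.4803 0.1133 0.103 ] 38.94599633218678
[0.4804 0.1156 0.112 ] 40.23940580447343
```

```bash
python3 - <<'E'
from h import *
np.set_printoptions(precision=4,suppress=True,linewidth=200)
s=snap('scene','s1')
P=proj(s,[[.4805,.1135,.103],[.4805,.1155,.112],[.4815,.1115,.017],[.4828,.1655,.066]]);print(P)
u,v=P[0].astype(int)
a=s['image'][v-60:v+70,u-90:u+90]; cv2.imwrite('pics/s1c.png',cv2.cvtColor(cv2.resize(a,None,fx=4,fy=4,interpolation=cv2.INTER_CUBIC),cv2.COLOR_RGB2BGR));print((P-[u-90,v-60])*4)
E
```

```text
[[254.6531 227.262 ]
 [253.9176 225.2021]
 [256.2039 247.8385]
 [239.0492 242.9486]]
[[362.6123 241.0482]
 [359.6706 232.8084]
 [368.8156 323.3542]
 [300.1966 303.7942]]
```

View pics/s1c.png

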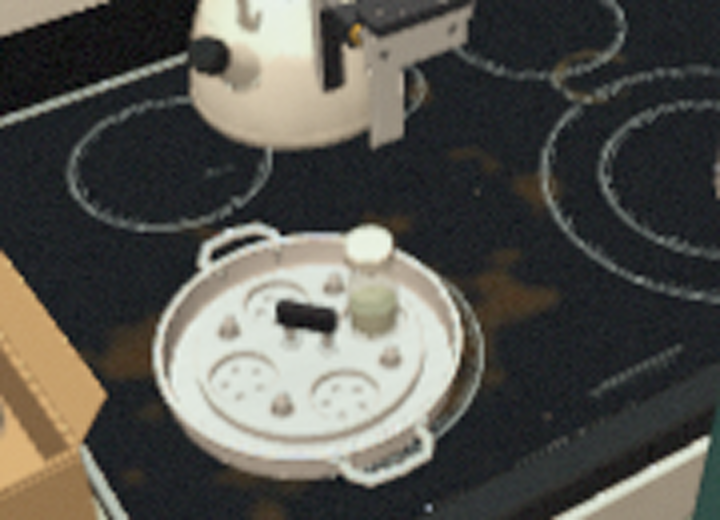

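{"op": "carry_out", "data": {"motion": "0.03 0 0 0;0.03 0 0 0;0.03 0 0.1 0;0.03 0 0.2 0;0.03 0 0.3 0;0.03 0 0.4 0;0.03 0 0.4 0;0.03 0 0.4 0", "grip": -1}}

```text
time: 28.6
tool_pos: [0.4817, 0.1147, 0.1576]
ee_rot: [-3.139, 0.0, 1.571]
wrist_force: [-0.1, 0.2, 0.1]
width: 0.0038
finger_force: 0.0
```

{"op": "carry_out", "data": {"motion": "0 0 0.05 0;0 0 0.1 0;0 0 0.15 0;0 0 0.18 0;0 0 0.21 0;0 0 0.24 0;0 0 0.24 0;0 0 0.24 0"}}

```text
time: 29.4
tool_pos: [0.4824, 0.1148, 0.123]
ee_rot: [3.142, 0.0, 1.571]
wrist_force: [-0.5, -0.4, -0.4]
width: 0.0006
finger_force: 0.0
```

{"op": "carry_out", "data": {"motion": "0 0 0.01 0;0 0 0.02 0;0 0 0.02 0;0 0 0.02 0;0 0 0.02 0;0 0 0.02 0;0 0 0.02 0;0 0 0.02 0"}}

```text
time: 30.2
tool_pos: [0.4824, 0.1148, 0.12]
ee_rot: [3.142, 0.0, 1.571]
wrist_force: [0.6, -0.3, 0.8]
width: 0.0008
finger_force: 0.0
```

{"op": "carry_out", "data": {"motion": "0 0 -0.2 0;0 0 -0.4 0;0 0 -0.72 0;0.1 0 -0.72 0;0.4 0 -0.72 0;0.7 0 -0.72 0;1 0 -0.72 0;1 0 -0.72 0", "grip": 0.36}}

```text
time: 31.0
tool_pos: [0.4815, 0.2693, 0.2272]
ee_rot: [-3.14, -0.002, 1.577]
wrist_force: [0.0, 0.3, 0.6]
width: 0.0608
finger_force: 0.0
```

```bash
python3 - <<'E'
from h import *
go(.483,.433,.078,np.pi/2); print(robot.get_obs()['tool_pos'])
E
```

```text
shift [1.09  0.018 0.997] turn 0.002 half-turn alt -0.998 cur yaw 1.577
[0.48146815 0.26927841 0.22724845]
```

{"op": "carry_out", "data": {"motion": "0.3 0.01 0 0;0.6 0.01 0 0;0.9 0.01 0 0;1 0.01 0 0;1 0.01 0.2 0;1 0.01 0.4 0;1 0.01 0.5 0;1 0.01 0.5 0"}}

```text
time: 31.8
tool_pos: [0.4829, 0.4127, 0.1496]
ee_rot: [-3.137, 0.004, 1.57]
wrist_force: [0.2, -0.1, -0.4]
width: 0.0641
finger_force: 0.0
```

{"op": "carry_out", "data": {"motion": "0.09 0.005 0 0;0.09 0.005 0.1 0;0.09 0.005 0.2 0;0.09 0.005 0.3 0;0.09 0.005 0.4 0;0.09 0.005 0.5 0;0.09 0.005 0.5 0;0.09 0.005 0.5 0"}}

```text
time: 32.6
tool_pos: [0.4844, 0.428, 0.0772]
ee_rot: [-3.141, 0.001, 1.571]
wrist_force: [0.6, -0.6, -0.0]
width: 0.0638
finger_force: 0.0
```

{"op": "carry_out", "data": {"motion": "0 0 0 0;0 0 0 0;0 0 0 0;0 0 0 0;0 0 0 0;0 0 0 0;0 0 -0.1 0;0 0 -0.2 0", "grip": -1}}

```text
time: 33.4
tool_pos: [0.4842, 0.4279, 0.108]
ee_rot: [-3.14, 0.001, 1.571]
wrist_force: [-0.1, -0.4, -1.3]
width: 0.0351
finger_force: 30.0
```

{"op": "carry_out", "data": {"motion": "0 0 -0.3 0;0 0 -0.6 0;0 0 -0.8 0;-0.3 0 -0.8 0;-0.6 0 -0.8 0;-0.9 0 -0.8 0;-1 0 -0.8 0;-1 0 -0.8 0"}}

```text
time: 34.2
tool_pos: [0.4851, 0.2768, 0.2296]
ee_rot: [3.139, -0.001, 1.568]
wrist_force: [0.1, 0.7, -1.3]
width: 0.0351
finger_force: 30.0
```

```bash
python3 - <<'E'
from h import *
o=robot.get_obs();print(o['tool_pos'],o['width'],o['finger_force']);go(.4841,.2195,.110,np.pi/2)
s=snap('wrist','w8'); print(proj(s,[[o['tool_pos'][0],o['tool_pos'][1],o['tool_pos'][2]+.012]]))
cv2.imwrite('pics/w8c.png',cv2.cvtColor(s['image'][120:420,130:430],cv2.COLOR_RGB2BGR))
E
```

```text
[0.4851055  0.27678795 0.22963987] 0.035102295909433215 29.99961299356073
shift [-0.383 -0.007  0.797] turn -0.001 half-turn alt 0.999 cur yaw 1.568
[[284.07909246 268.09530632]]
```

View pics/w8c.png

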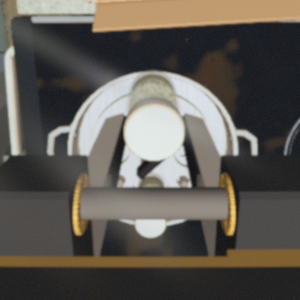

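The held lid is centred near (286,250), ahead of the TCP's predicted (284,268), so this jar sits several mm forward in the grip. I'll quantify that before placing it.

```bash
python3 - <<'E'
from h import *
np.set_printoptions(precision=4,suppress=True,linewidth=200)
s=load('w8');im=s['image'].astype(int);print(im[225:290:5,286].tolist());print(im[252,245:330:5].tolist())
m=((im.min(2)>215)).astype(np.uint8);m[:215]=0;m[290:]=0;m[:,:245]=0;m[:,325:]=0
n,l,st,ce=cv2.connectedComponentsWithStats(m);i=1+np.argmax(st[1:,4]);print(st[i],ce[i])
T=toolT(); q=onplane(s,[ce[i]],T[2,3]+.0125)[0]; print(T[:3,:3].T@(q-T[:3,3]))
E
```

```text
[[215, 209, 191], [221, 226, 226], [223, 228, 227], [224, 230, 228], [225, 231, 229], [226, 232, 230], [227, 233, 231], [227, 233, 231], [227, 233, 231], [227, 233, 231], [228, 234, 230], [181, 184, 177], [83, 84, 87]]
[[135, 126, 116], [50, 45, 45], [215, 213, 198], [226, 231, 229], [227, 232, 230], [227, 233, 231], [226, 232, 229], [226, 231, 229], [225, 231, 229], [226, 232, 229], [226, 232, 230], [225, 231, 229], [225, 231, 229], [225, 231, 229], [119, 116, 108], [136, 133, 126], [145, 141, 134]]
[ 256  228   57   51 2300] [283.9852 253.2422]
[ 0.0074  0.0001 -0.0125]
```

{"op": "carry_out", "data": {"motion": "-0.2 -0.007 0 0;-0.412 -0.007 0.2 0;-0.412 -0.007 0.4 0;-0.412 -0.007 0.6 0;-0.412 -0.007 0.7 0;-0.412 -0.007 0.76 0;-0.412 -0.007 0.76 0;-0.412 -0.007 0.76 0"}}

```text
time: 35.05
tool_pos: [0.4844, 0.2174, 0.1153]
ee_rot: [3.139, -0.001, 1.572]
wrist_force: [-1.2, -1.6, -0.7]
width: 0.0349
finger_force: 30.0
```

{"op": "carry_out", "data": {"motion": "0 0 0.02 0;0 0 0.04 0;0 0 0.05 0;0 0 0.06 0;0 0 0.07 0;0 0 0.08 0;0 0 0.09 0;0 0 0.09 0"}}

```text
time: 35.85
tool_pos: [0.4834, 0.2164, 0.1001]
ee_rot: [-3.141, 0.0, 1.571]
wrist_force: [0.4, -0.9, -0.7]
width: 0.0347
finger_force: 30.0
```

{"op": "carry_out", "data": {"motion": "0 0 0.01 0;0 0 0.02 0;0 0 0.025 0;0 0 0.03 0;0 0 0.03 0;0 0 0.03 0;0 0 0.03 0;0 0 0.03 0"}}

```text
time: 36.65
tool_pos: [0.4839, 0.2169, 0.0988]
ee_rot: [3.14, -0.001, 1.571]
wrist_force: [-4.2, -0.8, 9.4]
width: 0.0349
finger_force: 30.0
```

{"op": "carry_out", "data": {"motion": "0.013 0 0.01 0;0.027 0 0.01 0;0.027 0.02 0.01 0;0 0.027 0.01 0;-0.02 0.02 0.01 0;-0.02 -0.02 0.01 0;0 -0.027 0.01 0;0.013 0 0.01 0"}}

```text
time: 37.45
tool_pos: [0.4844, 0.2189, 0.0986]
ee_rot: [3.138, -0.001, 1.571]
wrist_force: [-8.1, -2.7, 16.3]
width: 0.0349
finger_force: 30.0
```

{"op": "carry_out", "data": {"motion": "-0.01 0 -0.02 0;-0.01 0 -0.02 0;-0.01 0 -0.02 0;-0.01 0 -0.02 0;-0.01 0 -0.02 0;-0.01 0 -0.2 0;-0.01 0 -0.5 0;-0.01 0 -0.8 0", "grip": 0.36}}

```text
time: 38.25
tool_pos: [0.4828, 0.2167, 0.2144]
ee_rot: [-3.139, 0.001, 1.571]
wrist_force: [-0.1, 0.1, 0.9]
width: 0.0638
finger_force: 0.0
```

{"op": "carry_out", "data": {"motion": "-0.3 0 -0.1 0;-0.5 0 -0.1 0;-0.5 0 -0.1 0;-0.5 0 -0.1 0;-0.5 0 -0.1 0;-0.5 0 -0.1 0;-0.5 0 -0.1 0;-0.5 0 -0.1 0"}}

```text
time: 39.05
tool_pos: [0.4835, 0.1425, 0.2291]
ee_rot: [-3.141, 0.0, 1.572]
wrist_force: [0.5, 0.2, 0.2]
width: 0.0637
finger_force: 0.0
```

```bash
python3 - <<'E'
from h import *
np.set_printoptions(precision=4,suppress=True,linewidth=200)
s=snap('wrist','w9');print(toolT()[:3,3],s['T'][:3,3])
im=s['image'];P=proj(s,[(.4841,.2195,.103),(.4841,.2195,.112),(.4815,.1125,.103),(.4815,.1125,.112)]);print(P)
cv2.imwrite('pics/w9.png',cv2.cvtColor(cv2.resize(im[40:280,150:430],None,fx=2.5,fy=2.5,interpolation=cv2.INTER_CUBIC),cv2.COLOR_RGB2BGR));print((P-[150,40])*2.5)
E
```

```text
[0.4835 0.1424 0.2292] [0.4833 0.2173 0.3939]
[[284.7877 126.013 ]
 [284.8144 125.9366]
 [282.0153 234.3827]
 [281.9589 237.4688]]
[[336.9693 215.0326]
 [337.0359 214.8414]
 [330.0383 485.9569]
 [329.8973 493.6719]]
```

View pics/w9.png

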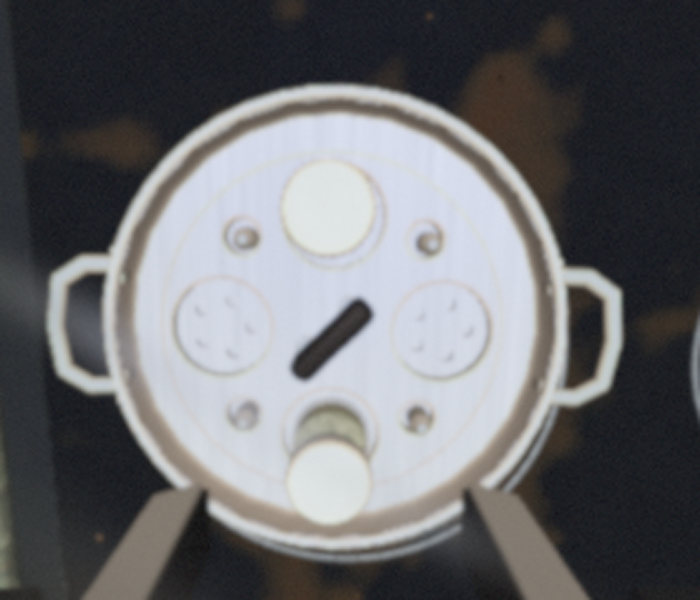

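The new lid is centred at crop (328,209) and its recess ring at about (336,216), so it sits about 4 mm off and inside the recess. The first jar is in too. The jars stand about 8 mm lower than I assumed, so I'll grip the rest lower.

{"op": "carry_out", "data": {"motion": "0.3 0.1 0 0;0.6 0.2 0 0;0.84 0.3 0 0;0.84 0.3 0 0;0.84 0.3 0 0;0.84 0.3 0 0;0.84 0.3 0 0;0.84 0.3 0 0"}}

```text
time: 39.9
tool_pos: [0.5285, 0.2669, 0.2301]
ee_rot: [3.141, -0.0, 1.569]
wrist_force: [-0.2, -0.0, 0.1]
width: 0.0635
finger_force: 0.0
```

{"op": "carry_out", "data": {"motion": "0.3 0.1 0 0;0.6 0.2 0 0;0.84 0.227 0 0;0.84 0.227 0.1 0;0.84 0.227 0.26 0;0.84 0.227 0.26 0;0.84 0.227 0.26 0;0.84 0.227 0.26 0"}}

```text
time: 40.7
tool_pos: [0.5632, 0.3932, 0.1922]
ee_rot: [3.139, -0.001, 1.57]
wrist_force: [-0.2, -0.7, -0.2]
width: 0.064
finger_force: 0.0
```

```bash
python3 - <<'E'
from h import *
np.set_printoptions(precision=4,suppress=True,linewidth=200)
go(.5625,.3945,.070,np.pi/2); print(robot.get_obs()['tool_pos'])
E
```

```text
shift [ 0.008 -0.006  0.815] turn -0.0 half-turn alt 1.0 cur yaw 1.57
[0.5632 0.3932 0.1922]
```

{"op": "carry_out", "data": {"motion": "0.008 0 0.2 0;0.008 0 0.4 0;0.008 0 0.6 0;0.008 0 0.7 0;0.008 0 0.77 0;0.008 0 0.8 0;0.008 0 0.8 0;0.008 0 0.8 0"}}

```text
time: 41.5
tool_pos: [0.5635, 0.3956, 0.0722]
ee_rot: [3.139, -0.001, 1.571]
wrist_force: [-0.3, 0.0, 0.0]
width: 0.0644
finger_force: 0.0
```

{"op": "carry_out", "data": {"motion": "0 0 0 0;0 0 0 0;0 0 0 0;0 0 0 0;0 0 0 0;0 0 0 0;0 0 -0.05 0;0 0 -0.2 0", "grip": -1}}

```text
time: 42.3
tool_pos: [0.5607, 0.3939, 0.0969]
ee_rot: [-3.135, 0.004, 1.571]
wrist_force: [-0.1, -0.2, -2.0]
width: 0.0349
finger_force: 30.0
```

{"op": "carry_out", "data": {"motion": "0 0 -0.3 0;0 0 -0.6 0;0 0 -0.85 0;-0.3 -0.2 -0.85 0;-0.6 -0.4 -0.85 0;-0.9 -0.5 -0.85 0;-1 -0.5 -0.85 0;-1 -0.5 -0.85 0"}}

```text
time: 43.1
tool_pos: [0.4871, 0.2427, 0.2286]
ee_rot: [3.141, 0.001, 1.567]
wrist_force: [0.6, 0.5, -2.2]
width: 0.0348
finger_force: 30.0
```

```bash
python3 - <<'E'
from h import *
np.set_printoptions(precision=4,suppress=True,linewidth=200)
o=robot.get_obs();print(o['tool_pos'],o['width'],o['finger_force']);go(.4288,.1668,.1,np.pi/2)
s=snap('wrist','w10');im=s['image'].astype(int)
m=((im.min(2)>215)&(abs(im[...,2]-im[...,0])<9)).astype(np.uint8);m[:215]=0;m[300:]=0;m[:,:245]=0;m[:,325:]=0
n,l,st,ce=cv2.connectedComponentsWithStats(m);i=1+np.argmax(st[1:,4]);print(st[i],ce[i])
T=toolT(); c=st[i,:2]+st[i,2:4]/2
for h in(.0125,.005,.02): q=onplane(s,[c],T[2,3]+h)[0]; print(h,T[:3,:3].T@(q-T[:3,3]))
E
```

```text
[0.4871 0.2427 0.2286] 0.034759878532551 29.9995367226407
shift [-0.507 -0.388  0.857] turn -0.001 half-turn alt 0.999 cur yaw 1.567
[ 255  242   58   53 2462] [283.7924 268.3111]
0.0125 [-0.0017 -0.0005 -0.0125]
0.005 [-0.0054 -0.0005 -0.005 ]
0.02 [ 0.002  -0.0005 -0.02  ]
```

{"op": "carry_out", "data": {"motion": "-0.3 -0.2 0 0;-0.507 -0.388 0.2 0;-0.507 -0.388 0.4 0;-0.507 -0.388 0.6 0;-0.507 -0.388 0.75 0;-0.507 -0.388 0.82 0;-0.507 -0.388 0.82 0;-0.507 -0.388 0.82 0"}}

```text
time: 43.95
tool_pos: [0.4304, 0.1698, 0.1059]
ee_rot: [3.14, -0.0, 1.572]
wrist_force: [-0.1, -0.5, -0.9]
width: 0.0347
finger_force: 30.0
```

{"op": "carry_out", "data": {"motion": "0 0 0.01 0;0 0 0.03 0;0 0 0.05 0;0 0 0.06 0;0 0 0.07 0;0 0 0.08 0;0 0 0.08 0;0 0 0.08 0"}}

```text
time: 44.75
tool_pos: [0.4294, 0.169, 0.0929]
ee_rot: [-3.142, 0.0, 1.571]
wrist_force: [-0.4, 0.2, -1.4]
width: 0.0346
finger_force: 30.0
```

{"op": "carry_out", "data": {"motion": "-0.015 -0.003 0.01 0;-0.015 -0.003 0.02 0;-0.015 -0.003 0.02 0;-0.015 -0.003 0.03 0;-0.015 -0.003 0.03 0;-0.015 -0.003 0.03 0;-0.015 -0.003 0.03 0;-0.015 -0.003 0.03 0"}}

```text
time: 45.55
tool_pos: [0.4296, 0.1679, 0.0912]
ee_rot: [3.139, -0.002, 1.571]
wrist_force: [-3.9, 0.7, 10.8]
width: 0.0344
finger_force: 30.0
```

{"op": "carry_out", "data": {"motion": "0 0 -0.015 0;0 0 -0.015 0;0 0 -0.015 0;0 0 -0.015 0;0 0 -0.015 0;0 0 -0.2 0;0 0 -0.5 0;0 0 -0.85 0", "grip": 0.36}}

```text
time: 46.35
tool_pos: [0.4278, 0.1665, 0.213]
ee_rot: [-3.137, 0.001, 1.571]
wrist_force: [1.5, 0.4, 0.2]
width: 0.0641
finger_force: 0.0
```

{"op": "carry_out", "data": {"motion": "0.3 0.3 0 0;0.6 0.5 0 0;0.9 0.5 -0.1 0;0.9 0.5 -0.1 0;0.9 0.5 -0.1 0;0.9 0.5 -0.1 0;0.9 0.5 -0.1 0;0.9 0.5 -0.1 0"}}

```text
time: 47.15
tool_pos: [0.5038, 0.3004, 0.2285]
ee_rot: [-3.142, 0.0, 1.569]
wrist_force: [-0.2, 0.1, 0.2]
width: 0.0643
finger_force: 0.0
```

{"op": "carry_out", "data": {"motion": "0.3 0.3 0 0;0.6 0.417 0 0;0.89 0.417 0 0;0.89 0.417 0.2 0;0.89 0.417 0.3 0;0.89 0.417 0.3 0;0.89 0.417 0.3 0;0.89 0.417 0.3 0"}}

```text
time: 47.95
tool_pos: [0.5672, 0.4344, 0.1859]
ee_rot: [3.139, -0.002, 1.569]
wrist_force: [-0.7, 0.4, -0.3]
width: 0.0639
finger_force: 0.0
```

```bash
python3 - <<'E'
from h import *
np.set_printoptions(precision=4,suppress=True,linewidth=200)
s=snap('wrist','w11');go(.567,.4376,.070,np.pi/2); print(robot.get_obs()['tool_pos'])
im=s['image'].astype(int);m=((im.min(2)>170)&(abs(im[...,2]-im[...,0])<12)).astype(np.uint8)
n,l,st,ce=cv2.connectedComponentsWithStats(m)
for i in range(1,n):
    if 200<st[i,4]<6000: print(st[i],ce[i],onplane(s,[st[i,:2]+st[i,2:4]/2],.082)[0])
E
```

```text
shift [ 0.018 -0.004  0.774] turn -0.0 half-turn alt 1.0 cur yaw 1.569
[0.5673 0.4346 0.1861]
[266 191  35  34 938] [282.8561 207.8049] [0.5671 0.4383 0.082 ]
[225 342  26  33 331] [240.8278 358.571 ] [0.5185 0.273  0.082 ]
```

{"op": "carry_out", "data": {"motion": "0.025 0 0.2 0;0.025 0 0.4 0;0.025 0 0.55 0;0.025 0 0.68 0;0.025 0 0.74 0;0.025 0 0.77 0;0.025 0 0.77 0;0.025 0 0.77 0"}}

```text
time: 48.8
tool_pos: [0.5673, 0.4395, 0.0698]
ee_rot: [3.139, -0.001, 1.571]
wrist_force: [-0.5, 0.2, 0.2]
width: 0.0638
finger_force: 0.0
```

{"op": "carry_out", "data": {"motion": "0 0 0 0;0 0 0 0;0 0 0 0;0 0 0 0;0 0 0 0;0 0 0 0;0 0 -0.05 0;0 0 -0.2 0", "grip": -1}}

```text
time: 49.6
tool_pos: [0.5647, 0.4378, 0.0943]
ee_rot: [-3.135, 0.004, 1.571]
wrist_force: [0.1, 1.1, -2.1]
width: 0.0344
finger_force: 29.9
```

{"op": "carry_out", "data": {"motion": "0 0 -0.3 0;0 0 -0.6 0;0 0 -0.85 0;-0.3 -0.1 -0.85 0;-0.6 -0.2 -0.85 0;-0.9 -0.2 -0.85 0;-1 -0.2 -0.85 0;-1 -0.2 -0.85 0"}}

```text
time: 50.4
tool_pos: [0.5368, 0.2873, 0.2261]
ee_rot: [3.141, -0.0, 1.568]
wrist_force: [0.2, 0.4, -2.2]
width: 0.0342
finger_force: 30.0
```

```bash
python3 - <<'E'
from h import *
np.set_printoptions(precision=4,suppress=True,linewidth=200)
o=robot.get_obs();print(o['tool_pos'],o['width'],o['finger_force']);go(.5368,.1642,.105,np.pi/2)
E
```

```text
[0.5368 0.2873 0.2261] 0.03418463018792268 30.007523677923018
shift [-0.82   0.002  0.807] turn -0.001 half-turn alt 0.999 cur yaw 1.568
```

{"op": "carry_out", "data": {"motion": "-0.3 0 0 0;-0.6 0 0 0;-0.82 0 0.1 0;-0.82 0 0.4 0;-0.82 0 0.6 0;-0.82 0 0.75 0;-0.82 0 0.8 0;-0.82 0 0.8 0"}}

```text
time: 51.2
tool_pos: [0.536, 0.1671, 0.1041]
ee_rot: [-3.139, 0.0, 1.572]
wrist_force: [-0.1, 0.4, -0.6]
width: 0.034
finger_force: 30.0
```

{"op": "carry_out", "data": {"motion": "-0.01 0.01 0.01 0;-0.01 0.01 0.03 0;-0.01 0.01 0.05 0;-0.01 0.01 0.07 0;-0.01 0.01 0.08 0;-0.01 0.01 0.09 0;-0.01 0.01 0.09 0;-0.01 0.01 0.09 0"}}

```text
time: 52.0
tool_pos: [0.538, 0.1645, 0.0919]
ee_rot: [3.142, 0.0, 1.571]
wrist_force: [1.2, -0.5, -1.7]
width: 0.0339
finger_force: 30.0
```

{"op": "carry_out", "data": {"motion": "0 0 0.01 0;0 0 0.02 0;0 0 0.02 0;0 0 0.02 0;0 0 0.02 0;0 0 0.02 0;0 0 0.02 0;0 0 0.02 0"}}

```text
time: 52.8
tool_pos: [0.538, 0.1646, 0.089]
ee_rot: [3.142, 0.0, 1.571]
wrist_force: [-0.4, -0.3, -0.8]
width: 0.0345
finger_force: 30.0
```

{"op": "carry_out", "data": {"motion": "0 0 0.005 0;0 0 0.01 0;0 0 0.015 0;0 0 0.02 0;0 0 0.02 0;0 0 0.02 0;0 0 0.02 0;0 0 0.02 0"}}

```text
time: 53.6
tool_pos: [0.5383, 0.1646, 0.0885]
ee_rot: [3.14, -0.0, 1.571]
wrist_force: [-3.7, -0.3, 8.7]
width: 0.034
finger_force: 30.1
```

{"op": "carry_out", "data": {"motion": "0 0 -0.015 0;0 0 -0.015 0;0 0 -0.015 0;0 0 -0.015 0;0 0 -0.015 0;0 0 -0.2 0;0 0 -0.5 0;0 0 -0.85 0", "grip": 0.36}}

```text
time: 54.4
tool_pos: [0.5369, 0.1644, 0.2102]
ee_rot: [-3.137, 0.001, 1.571]
wrist_force: [-0.1, 0.5, 1.1]
width: 0.0637
finger_force: 0.0
```

{"op": "carry_out", "data": {"motion": "-0.2 -0.2 -0.3 0;-0.4 -0.36 -0.6 0;-0.4 -0.36 -0.6 0;-0.4 -0.36 -0.6 0;-0.4 -0.36 -0.6 0;-0.4 -0.36 -0.6 0;-0.4 -0.36 -0.6 0;-0.4 -0.36 -0.6 0"}}

```text
time: 55.2
tool_pos: [0.4839, 0.105, 0.2992]
ee_rot: [-3.138, 0.0, 1.572]
wrist_force: [0.4, -0.8, -0.2]
width: 0.0636
finger_force: 0.0
```

```bash
python3 - <<'E'
from h import *
np.set_printoptions(precision=4,suppress=True,linewidth=200)
s=snap('wrist','w12');print(toolT()[:3,3],s['T'][:3,3])
im=s['image'].astype(int);d=im[...,2]-im[...,0]
m=((d>=-12)&(d<=8)&(im.min(2)>150)).astype(np.uint8);m[300:]=0
m=cv2.morphologyEx(m,cv2.MORPH_OPEN,np.ones((7,7),np.uint8))
n,l,st,ce=cv2.connectedComponentsWithStats(m)
for i in range(1,n):
    if 300<st[i,4]<3000: print(st[i],ce[i],onplane(s,[ce[i]],.103)[0])
print('pockets',proj(s,[(.5368,.1642,.026),(.4841,.2195,.026),(.4288,.1668,.026),(.4815,.1115,.026)]))
cv2.imwrite('pics/w12.png',cv2.cvtColor(cv2.resize(s['image'][60:270,160:410],None,fx=2.5,fy=2.5,interpolation=cv2.INTER_CUBIC),cv2.COLOR_RGB2BGR))
E
```

```text
[0.484  0.105  0.2996] [0.4843 0.1799 0.4639]
[161   0 167   8 968] [248.6932   2.5289] [0.4459 0.3092 0.103 ]
[392   0  98  12 723] [442.491    3.6404] [0.6513 0.3088 0.103 ]
[267  73  32  32 827] [282.5393  88.3011] [0.4817 0.2236 0.103 ]
[224 123  28  32 747] [237.4511 138.4137] [0.4289 0.1684 0.103 ]
[317 128  29  31 729] [331.0027 143.1207] [0.5385 0.1631 0.103 ]
[268 171  29  28 677] [282.3102 184.8257] [0.4814 0.1134 0.103 ]
[526 214  28  16 315] [539.5905 220.9778] [0.8063 0.0679 0.103 ]
[ 496  229   64   68 2210] [523.4086 259.0276] [0.7962 0.0159 0.103 ]
pockets [[321.7531 139.7855]
 [284.7022  98.6362]
 [245.6574 137.8274]
 [282.796  176.5631]]
```

View pics/w12.png

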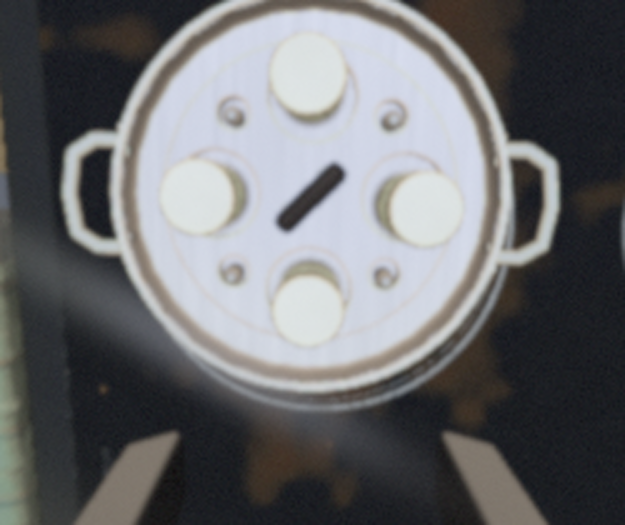

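All four lids sit in their recesses, within about 4 mm of centre, and the rack still sits on the pins. Next is the cover.

{"op": "carry_out", "data": {"motion": "-0.3 -0.1 -0.13 0;-0.6 -0.2 -0.13 0;-0.9 -0.427 -0.13 0;-1 -0.427 -0.13 0;-1 -0.427 -0.13 0;-1 -0.427 -0.13 0;-1 -0.427 -0.13 0;-1 -0.427 -0.13 0", "grip": 1}}

```text
time: 56.05
tool_pos: [0.4204, -0.0444, 0.3202]
ee_rot: [-3.141, -0.0, 1.573]
wrist_force: [-0.9, 0.5, -0.2]
width: 0.0939
finger_force: 0.0
```

{"op": "carry_out", "data": {"motion": "-0.3 0 0 0;-0.6 0 0 0;-0.9 0 0 0;-1 0 0 0;-1 0 0 0;-1 0 0 0;-1 0 0 0;-1 0 0 0"}}

```text
time: 56.85
tool_pos: [0.4202, -0.194, 0.3209]
ee_rot: [3.141, 0.0, 1.573]
wrist_force: [0.3, -0.1, 0.5]
width: 0.0938
finger_force: 0.0
```

```bash
python3 - <<'E'
from h import *
np.set_printoptions(precision=4,suppress=True,linewidth=200)
s=snap('wrist','w13');print(toolT()[:3,3],s['T'][:3,3])
g=cv2.cvtColor(s['image'],cv2.COLOR_RGB2GRAY)
u,v=proj(s,[[.422,-.302,.161]])[0];print(u,v)
n,l,st,ce=cv2.connectedComponentsWithStats((g<60).astype(np.uint8))
for i in range(1,n):
    if 200<st[i,4]<4000 and np.linalg.norm(ce[i]-[u,v])<90: print(st[i],ce[i],onplane(s,[ce[i]],.161)[0],onplane(s,[ce[i]],.155)[0])
cv2.imwrite('pics/w13s.png',cv2.cvtColor(cv2.resize(s['image'],(280,210)),cv2.COLOR_RGB2BGR))
E
```

```text
[ 0.4202 -0.1942  0.3209] [ 0.4198 -0.1191  0.4856]
284.99819909524774 286.37253354300077
[213 204  21  64 567] [220.0935 225.9859] [ 0.3482 -0.2263  0.161 ] [ 0.3469 -0.2283  0.155 ]
[188 237  22  34 378] [200.8862 255.7169] [ 0.324  -0.2627  0.161 ] [ 0.3222 -0.2654  0.155 ]
[275 267  26  27 544] [287.5956 280.2849] [ 0.4251 -0.2939  0.161 ] [ 0.4252 -0.2972  0.155 ]
```

View pics/w13s.png

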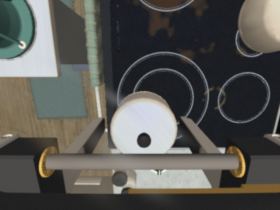

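The small view shows the cover with its knob at full-resolution pixel (288,280), close to the first estimate. I'll refine from nearer.

{"op": "carry_out", "data": {"motion": "-0.3 0.032 0.2 0;-0.607 0.032 0.4 0;-0.607 0.032 0.54 0;-0.607 0.032 0.54 0;-0.607 0.032 0.54 0;-0.607 0.032 0.54 0;-0.607 0.032 0.54 0;-0.607 0.032 0.54 0"}}

```text
time: 57.7
tool_pos: [0.4254, -0.2861, 0.2413]
ee_rot: [3.139, 0.002, 1.572]
wrist_force: [-0.4, 0.1, -0.6]
width: 0.0939
finger_force: 0.0
```

```bash
python3 - <<'E'
from h import *
np.set_printoptions(precision=4,suppress=True,linewidth=200)
s=snap('wrist','w14');T=toolT();print(T[:3,3],s['T'][:3,3])
g=cv2.cvtColor(s['image'],cv2.COLOR_RGB2GRAY)
u,v=proj(s,[[.425,-.295,.161]])[0];print(u,v)
n,l,st,ce=cv2.connectedComponentsWithStats((g<80).astype(np.uint8))
for i in range(1,n):
    if 200<st[i,4]<9000 and np.linalg.norm(ce[i]-[u,v])<60:
        print(st[i],ce[i])
        # top face: bottom-most part of blob is far edge of top face; width gives dia
        w=st[i,2]; c=[st[i,0]+w/2, st[i,1]+st[i,3]-w/2]; print(c,onplane(s,[c],.161)[0],onplane(s,[ce[i]],.155)[0], .036*301.4/w)
E
```

```text
[ 0.4253 -0.2862  0.2409] [ 0.4248 -0.211   0.4059]
283.19247097617625 229.11333975861834
[266 232  28  18 235] [277.5234 242.4596]
[np.float64(280.0), np.float64(236.0)] [ 0.4223 -0.3013  0.161 ] [ 0.42   -0.3096  0.155 ] 0.38751428571428564
```

I've miscounted and passed the 14-picture limit: 16 viewed. I won't view any more and will use numbers only from here.

```bash
python3 - <<'E'
from h import *
np.set_printoptions(linewidth=200)
s=load('w14');g=cv2.cvtColor(s['image'],cv2.COLOR_RGB2GRAY)
print(list(range(250,322,3)));
for v in range(200,268,3): print(v,g[v,250:322:3])
E
```

```text
[250, 253, 256, 259, 262, 265, 268, 271, 274, 277, 280, 283, 286, 289, 292, 295, 298, 301, 304, 307, 310, 313, 316, 319]
200 [216 217 218 215 216 218 220 217 215 215 216 217 216 216 215 215 216 217 217 217 217 217 219 217]
203 [214 214 216 218 215 216 218 220 217 215 215 216 216 217 215 215 216 217 216 217 218 218 218 219]
206 [214 214 215 216 217 216 216 218 220 216 215 216 215 217 217 216 216 217 216 217 217 218 217 218]
209 [215 215 214 215 216 218 216 216 217 219 208 205 205 213 218 217 216 215 217 217 217 217 219 216]
212 [214 214 214 214 214 216 217 212 194 150 104  90  87 120 179 212 217 216 215 216 216 218 217 218]
215 [214 214 215 213 213 214 213 170 119 110 102  92  82  72  64 137 213 217 215 214 217 216 218 218]
218 [214 215 214 214 213 212 179 132 124 122 116 108  99  91  81  73 138 212 216 215 215 218 217 218]
221 [214 213 215 214 214 203 132 131 131 130 128 121 117 107  96  87  76 179 218 216 214 214 217 217]
224 [215 214 213 215 214 173 121 125 129 132 131 129 125 118 112 103  92 127 214 218 216 214 216 218]
227 [216 215 214 213 212 128 108 116 122 127 129 129 127 124 
[... 666 characters left out ...]
216 216 218 216 216 196 114  52  51  52  54  64 100 185 213 217 213 215 215 216 215 212]
251 [215 217 215 216 216 218 216 217 211 190 171 145 164 188 205 214 216 215 217 214 215 214 216 213]
254 [218 215 218 216 216 216 219 216 217 217 213 214 214 215 214 213 215 217 215 216 214 215 215 215]
257 [217 217 215 216 216 216 218 219 215 217 216 214 215 213 216 214 213 215 215 217 215 214 214 216]
260 [217 217 218 215 216 215 216 217 219 215 217 216 214 215 214 215 213 214 216 217 217 214 215 216]
263 [215 216 218 217 215 216 215 217 217 219 215 216 216 213 215 214 214 213 213 216 216 218 214 216]
266 [215 216 217 218 217 215 217 217 217 218 218 215 217 215 213 214 215 216 214 213 217 216 218 214]
```

{"op": "carry_out", "data": {"motion": "-0.085 0 0.1 0;-0.085 0 0.2 0;-0.085 0 0.35 0;-0.085 0 0.5 0;-0.085 0 0.6 0;-0.085 0 0.65 0;-0.085 0 0.65 0;-0.085 0 0.65 0"}}

```text
time: 58.55
tool_pos: [0.4251, -0.2995, 0.1426]
ee_rot: [3.141, 0.001, 1.571]
wrist_force: [-0.3, -0.5, 1.0]
width: 0.0936
finger_force: 0.0
```

{"op": "carry_out", "data": {"motion": "0 0 0 0;0 0 0 0;0 0 0 0;0 0 0 0;0 0 0 0;0 0 0 0;0 0 0 0;0 0 0 0", "grip": -1}}

```text
time: 59.35
tool_pos: [0.425, -0.2992, 0.142]
ee_rot: [3.141, 0.0, 1.571]
wrist_force: [-0.5, 0.0, -2.8]
width: 0.0344
finger_force: 30.0
```

{"op": "carry_out", "data": {"motion": "0 0 -0.1 0;0 0 -0.3 0;0 0 -0.5 0;0 0 -0.7 0;0 0 -0.85 0;0 0 -0.95 0;0 0 -1 0;0 0 -1 0"}}

```text
time: 60.15
tool_pos: [0.425, -0.2994, 0.2931]
ee_rot: [3.14, 0.001, 1.571]
wrist_force: [0.0, -0.0, -3.7]
width: 0.0345
finger_force: 30.0
```

```bash
python3 - <<'E'
from h import *
np.set_printoptions(precision=4,suppress=True,linewidth=200)
o=robot.get_obs();print(o['tool_pos'],o['ee_rot'],o['width'],o['finger_force']);go(.4828,.1655,.30,np.pi/2)
s=snap('wrist','w15');T=toolT();g=cv2.cvtColor(s['image'],cv2.COLOR_RGB2GRAY)
print(proj(s,[T[:3,3]+[0,0,.0185]]))
print(list(range(244,330,4)))
for v in range(190,310,4): print(v,g[v,244:330:4])
E
```

```text
[ 0.425  -0.2994  0.2931] [3.1403 0.0013 1.5708] 0.03451449204355594 29.999284374061972
shift [ 3.099  0.386 -0.049] turn 0.0 half-turn alt -1.0 cur yaw 1.571
[[283.5458 272.0886]]
[244, 248, 252, 256, 260, 264, 268, 272, 276, 280, 284, 288, 292, 296, 300, 304, 308, 312, 316, 320, 324, 328]
190 [208 208 209 208 207 209 207 208 208 207 208 207 208 210 211 211 213 212 208 212 209 213]
194 [207 207 209 209 209 207 210 208 208 208 207 207 208 209 210 211 211 213 212 209 211 210]
198 [211 208 207 208 209 209 208 210 208 208 209 208 208 208 211 211 211 211 213 211 208 212]
202 [210 211 207 207 208 209 210 208 209 208 208 209 208 208 208 210 211 210 211 213 211 209]
206 [209 209 211 207 207 207 209 209 208 211 207 207 209 209 208 209 211 211 211 211 213 210]
210 [208 209 209 212 207 207 208 209 209 208 210 208 208 210 208 208 209 210 211 210 211 212]
214 [208 207 209 208 211 206 206 206 208 209 208 209 207 208 210 208 210 210 211 210 210 212]
218 [212 208 208 209 208 210 206 206 206 207 208 208 209 208 208 209 209 210 210 210 211 209]
222 [209 211 207 208 208 208 210 205 204 205 206 208 208
[... 1311 characters left out ...]
6  42  42  42  45  40  37  34  21  35 113]
282 [ 35  28 158  85  41  44  43  44  44  43  40  40  43  41  44  40  39 109 129  21  25 104]
286 [ 34  33 192 197  50  42  45  43  42  45  47  42  41  45  45  43  54 201 165  24  24  76]
290 [ 40  45 203 212 163  42  41  40  44  44  44  44  44  42  37  44 177 212 197  24  24  48]
294 [ 46  70 207 209 211 191  77  41  41  43  43  42  43  40  91 196 210 208 210  44  23  54]
298 [ 51 127 206 207 208 212 206 170 130  82  58  87 132 177 205 207 208 211 207  90  19  67]
302 [ 58 167 206 206 208 208 211 209 208 209 205 205 208 207 208 207 206 207 211 143  22  68]
306 [ 65 158 175 177 176 179 181 183 179 181 181 178 178 179 179 179 177 177 178 142  28  61]
```

{"op": "carry_out", "data": {"motion": "0.15 0.03 -0.1 0;0.4 0.05 -0.1 0;0.65 0.08 -0.1 0;0.775 0.0965 -0.1 0;0.775 0.0965 -0.1 0;0.775 0.0965 -0.1 0;0.775 0.0965 -0.1 0;0.775 0.0965 -0.1 0"}}

```text
time: 61.0
tool_pos: [0.439, -0.1838, 0.3063]
ee_rot: [-3.14, -0.0, 1.569]
wrist_force: [-0.4, -0.6, -4.0]
width: 0.0343
finger_force: 30.0
```

{"op": "carry_out", "data": {"motion": "0.15 0.03 0 0;0.4 0.05 0 0;0.65 0.08 0 0;0.775 0.0965 0 0;0.775 0.0965 0 0;0.775 0.0965 0 0;0.775 0.0965 0 0;0.775 0.0965 0 0"}}

```text
time: 61.8
tool_pos: [0.4537, -0.0678, 0.3068]
ee_rot: [-3.141, 0.0, 1.569]
wrist_force: [0.0, -0.4, -3.7]
width: 0.0342
finger_force: 30.0
```

{"op": "carry_out", "data": {"motion": "0.15 0.03 0 0;0.4 0.05 0 0;0.65 0.08 0 0;0.775 0.0965 0 0;0.775 0.0965 0 0;0.775 0.0965 0 0;0.775 0.0965 0 0;0.775 0.0965 0 0"}}

```text
time: 62.6
tool_pos: [0.4682, 0.0484, 0.307]
ee_rot: [3.142, 0.0, 1.569]
wrist_force: [0.3, -0.1, -4.0]
width: 0.0346
finger_force: 30.0
```

{"op": "carry_out", "data": {"motion": "0.15 0.03 0 0;0.4 0.05 0 0;0.65 0.08 0 0;0.775 0.0965 0 0;0.775 0.0965 0 0;0.775 0.0965 0 0;0.775 0.0965 0 0;0.775 0.0965 0 0"}}

```text
time: 63.4
tool_pos: [0.4828, 0.1646, 0.3071]
ee_rot: [3.141, 0.0, 1.569]
wrist_force: [-0.3, -0.7, -4.6]
width: 0.0348
finger_force: 30.0
```

```bash
python3 - <<'E'
from h import *
np.set_printoptions(precision=4,suppress=True,linewidth=200)
o=robot.get_obs();print(o['tool_pos'],o['ee_rot'],o['width'],o['finger_force']);go(.4828,.1655,.20,np.pi/2)
s=snap('wrist','w16');g=cv2.cvtColor(s['image'],cv2.COLOR_RGB2GRAY).astype(int)
# pan rim visible? far rim (+y): profile along column at pan centre x
p=proj(s,[(.4828,.1655+r,.031) for r in (.107,.112)]);print(p, proj(s,[(.4828,.1655+.0965,o['tool_pos'][2]-.1425)]))
print(g[0:190:4,284])
E
```

```text
[0.4828 0.1646 0.3071] [3.1414 0.0003 1.5689] 0.03476863943231223 29.999329671263695
shift [0.006 0.    0.714] turn -0.001 half-turn alt 0.999 cur yaw 1.569
[[283.7247 103.8507]
 [283.7187 100.0611]] [[283.7522 104.391 ]]
[198 198 199 199 198 153 154 155 161 106  62 194 196 186 171 112  29  29  27  31  28  31  31  30  26  91 183 196 205 212 214 215 213 216 216 215 214 215 215 216 214 218 219 216 215 215 213 213]
```

```bash
python3 - <<'E'
from h import *
np.set_printoptions(precision=4,suppress=True,linewidth=200)
s=load('w16');g=cv2.cvtColor(s['image'],cv2.COLOR_RGB2GRAY).astype(int)
P=[];c0=np.array([283.7,195.])
for a in np.radians(np.arange(-175,-4,3)):
    r=np.arange(50,135,.5);uv=c0+np.c_[np.cos(a)*r,np.sin(a)*r]
    uv=uv[(uv[:,1]>0)&(uv[:,0]>0)&(uv[:,0]<559)]
    pr=cv2.remap(g.astype(np.float32),uv[:,0].astype(np.float32),uv[:,1].astype(np.float32),cv2.INTER_LINEAR).ravel()
    k=np.argmax(pr<150)
    if k>0: P.append(uv[k])
P=np.array(P);z=.3071-.1425
Q=onplane(s,P,z)[:,:2]
for _ in range(10):
    A=np.c_[Q,np.ones(len(Q))];x=np.linalg.lstsq(A,(Q**2).sum(1),rcond=None)[0];cc=x[:2]/2;rr=np.sqrt(x[2]+cc@cc)
    e=np.linalg.norm(Q-cc,axis=1)-rr; k=abs(e)<max(.0015,np.std(e)*2); Q=Q[k]
print(cc,rr,len(Q),len(P),e.std())
E
```

```text
[0.4824 0.1295] 0.13468457251205096 57 57 0.0003254171345184659
```

{"op": "carry_out", "data": {"motion": "0 0 0.1 0;0 0 0.2 0;0 0 0.3 0;0 0 0.45 0;0 0 0.6 0;0 0 0.75 0;0 0 0.8 0;0 0 0.8 0"}}

```text
time: 64.25
tool_pos: [0.4818, 0.1653, 0.1854]
ee_rot: [-3.138, 0.001, 1.57]
wrist_force: [0.3, -0.5, -2.9]
width: 0.0346
finger_force: 30.0
```

{"op": "carry_out", "data": {"motion": "0 0 0.02 0;0 0 0.05 0;0 0 0.08 0;0 0 0.11 0;0 0 0.13 0;0 0 0.15 0;0 0 0.15 0;0 0 0.15 0"}}

```text
time: 65.05
tool_pos: [0.4827, 0.1658, 0.1644]
ee_rot: [-3.142, 0.0, 1.571]
wrist_force: [-0.2, 0.6, -3.4]
width: 0.0346
finger_force: 30.0
```

Inside the wall with no contact force. I'll continue down.

{"op": "carry_out", "data": {"motion": "0 0 0.02 0;0 0 0.04 0;0 0 0.06 0;0 0 0.08 0;0 0 0.1 0;0 0 0.11 0;0 0 0.115 0;0 0 0.115 0"}}

```text
time: 65.85
tool_pos: [0.4826, 0.1658, 0.1471]
ee_rot: [-3.141, 0.0, 1.571]
wrist_force: [0.3, -0.4, -3.2]
width: 0.0344
finger_force: 30.0
```

{"op": "carry_out", "data": {"motion": "0 0 0.005 0;0 0 0.01 0;0 0 0.015 0;0 0 0.015 0;0 0 0.015 0;0 0 0.015 0;0 0 0.015 0;0 0 0.015 0"}}

```text
time: 66.65
tool_pos: [0.4828, 0.1654, 0.1459]
ee_rot: [3.141, 0.001, 1.571]
wrist_force: [-3.2, -4.7, 5.4]
width: 0.0345
finger_force: 30.0
```

{"op": "carry_out", "data": {"motion": "0 0 -0.01 0;0 0 -0.01 0;0 0 -0.01 0;0 0 -0.01 0;0 0 -0.01 0;0 0 -0.01 0;0 0 -0.3 0;0 0 -0.6 0", "grip": 1}}

```text
time: 67.45
tool_pos: [0.4813, 0.1655, 0.2335]
ee_rot: [-3.136, 0.001, 1.571]
wrist_force: [-0.2, -0.0, 0.4]
width: 0.0928
finger_force: 0.0
```

{"op": "carry_out", "data": {"motion": "-0.3 0 -0.3 0;-0.6 0 -0.3 0;-0.94 0 -0.3 0;-0.94 0 -0.3 0;-0.94 0 -0.3 0;-0.94 0 -0.3 0;-0.94 0 -0.3 0;-0.94 0 -0.3 0"}}

```text
time: 68.25
tool_pos: [0.4826, 0.0261, 0.2797]
ee_rot: [-3.141, -0.0, 1.573]
wrist_force: [0.1, 0.2, -0.6]
width: 0.0942
finger_force: 0.0
```

```bash
python3 - <<'E'
from h import *
np.set_printoptions(precision=4,suppress=True,linewidth=200)
o=robot.get_obs();print(o['tool_pos'])
s=snap('top','top1');a=load('top0')
def white(s,box):
    im=s['image'].astype(int);return im
# cover knob in top view: dark blob near predicted
P=proj(s,[[.4828,.1655,.165]])[0];print(P)
g=cv2.cvtColor(s['image'],cv2.COLOR_RGB2GRAY);u,v=P.astype(int)
n,l,st,ce=cv2.connectedComponentsWithStats((g[v-25:v+25,u-25:u+25]<70).astype(np.uint8))
for i in range(1,n):
    if st[i,4]>20:print(st[i],ce[i]+[u-25,v-25],onplane(s,[ce[i]+[u-25,v-25]],.16)[0])
E
```

```text
[0.4826 0.0261 0.2797]
[230.7173 219.6051]
[  0   0  23  22 184] [211.1957 199.788 ] [0.5459 0.229  0.16  ]
[ 40   0   7  50 133] [246.9098 218.4962] [0.4872 0.1163 0.16  ]
[23 22  9  9 38] [232.1316 219.8421] [0.4829 0.1618 0.16  ]
```

{"op": "carry_out", "data": {"motion": "-0.3 0 0 0;-0.6 0 0 0;-0.94 0 0 0;-0.94 0 0 0;-0.94 0 0 0;-0.94 0 0 0;-0.94 0 0 0;-0.94 0 0 0"}}

```text
time: 69.1
tool_pos: [0.4828, -0.1148, 0.2802]
ee_rot: [3.141, 0.0, 1.573]
wrist_force: [0.7, 0.5, -0.0]
width: 0.094
finger_force: 0.0
```

{"op": "carry_out", "data": {"motion": "-0.3 0 0 0;-0.6 0 0 0;-0.94 0 0.1 0;-0.94 0 0.2 0;-0.94 0 0.2 0;-0.94 0 0.2 0;-0.94 0 0.2 0;-0.94 0 0.2 0"}}

```text
time: 69.9
tool_pos: [0.4834, -0.2563, 0.2515]
ee_rot: [3.139, 0.001, 1.573]
wrist_force: [0.8, -0.8, 0.4]
width: 0.094
finger_force: 0.0
```

{"op": "carry_out", "data": {"motion": "-0.3 0 0 0;-0.6 0 0 0;-0.94 0 0 0;-0.94 0 0 0;-0.94 0 0 0;-0.94 0 0 0;-0.94 0 0 0;-0.94 0 0 0"}}

```text
time: 70.7
tool_pos: [0.4831, -0.3969, 0.2509]
ee_rot: [3.141, 0.001, 1.573]
wrist_force: [-0.6, 0.2, -0.3]
width: 0.0935
finger_force: 0.0
```

```bash
python3 - <<'E'
from h import *
np.set_printoptions(precision=4,suppress=True,linewidth=250)
s=snap('wrist','w17');T=toolT();print(T[:3,3])
c=proj(s,[[.475,-.461,.05]])[0];print(c)
u,v=c.astype(int);g=cv2.cvtColor(s['image'],cv2.COLOR_RGB2GRAY)
for r in range(v-48,v+49,3): print(r,' '.join('%3d'%x for x in g[r,u-48:u+49:3]))
print(u-48)
E
```

```text
[ 0.4831 -0.3971  0.2508]
[277.3057 239.4566]
191  94  90  85  78  70  70  60  54  51  47  44  41  36  39  38  40  34  37  32  36  35  34  37  38  37  31  37  38  35  37  35  38  35
194 159 155 157 157 158 157 156 156 157 156 153 154 153 152 154 151 152 152 152 152 151 148 150 149 151 150 151 151 151 151 150 150 151
197 183 184 184 185 185 186 186 186 188 190 190 189 190 190 190 189 190 189 189 190 189 189 189 189 190 190 191 191 191 190 190 190 188
200 192 194 189 190 190 192 191 190 191 188 187 188 188 189 190 191 188 188 184 182 190 184 179 181 179 178 180 181 177 186 184 181 181
203 207 208 211 209 207 209 205 205 201 207 204 207 208 208 211 209 207 208 204 211 203 208 207 204 203 204 202 209 205 211 210 211 210
206 214 216 211 212 210 209 207 205 208 203 207 205 206 210 199 175 152 153 150 155 172 192 198 199 207 204 209 209 208 215 212 201 210
209 215 218 215 214 211 210 209 207 205 208 208 205 200 175 154 174 188 193 195 189 177 160 155 180 204 203 200 206 210 210 207 204 212
212 216 218 212 216 215 212 210 211 210 206 205 196 167 184 202 226 239 245 232 239 233 214 191 162 18
[... 2737 characters left out ...]
 212 207 213 210
275 205 212 219 215 214 218 219 222 214 217 222 217 214 214 215 215 212 212 203 211 207 208 210 209 209 209 201 197 208 211 204 206 208
278 212 216 213 213 213 214 218 224 220 221 217 211 214 216 213 209 207 210 209 212 211 208 209 211 208 209 206 204 210 214 206 203 198
281 212 217 216 217 213 215 220 217 216 222 217 215 213 209 209 211 209 212 212 212 208 204 207 207 214 214 209 208 211 207 199 208 206
284 211 216 217 214 213 219 217 217 218 220 216 215 212 211 208 210 214 214 211 215 217 210 200 206 210 213 206 211 212 211 202 209 209
287 214 216 216 215 215 213 215 216 216 214 214 215 214 210 206 206 211 213 215 214 210 212 212 206 207 211 208 206 214 208 206 205 208
229
```

```bash
cat > dial.py <<'E'
from h import *
from scipy.ndimage import map_coordinates
def run(s,cz=.05,fz=.03,thr=150,guess=(.482,-.462),mk=True):
    g=cv2.cvtColor(s['image'],cv2.COLOR_RGB2GRAY).astype(np.float32)
    u,v=proj(s,[[*guess,cz]])[0]
    n,l,st,ce=cv2.connectedComponentsWithStats((g<thr).astype(np.uint8))
    best=min([i for i in range(1,n) if 300<st[i,4]<8000],key=lambda i:np.hypot(*(ce[i]-[u,v])))
    k=max(cv2.findContours((l==best).astype(np.uint8),0,cv2.CHAIN_APPROX_NONE)[0],key=len)
    e=cv2.fitEllipse(k); c=onplane(s,[e[0]],cz)[0]
    print('knob',st[best],np.round(e[0],1),np.round(e[1],1),c.round(4))
    return g,c
def polar(s,g,c,z,r0,r1,step=5):
    out=[]
    for a in np.arange(0,360,step):
        t=np.radians(a);P=np.array([[c[0]+r*np.cos(t),c[1]+r*np.sin(t),z] for r in np.arange(r0,r1,.001)])
        uv=proj(s,P);out.append(map_coordinates(g,[uv[:,1],uv[:,0]],order=1).mean())
    return np.array(out)
E
python3 - <<'E'
from dial import *
np.set_printoptions(precision=4,suppress=True,linewidth=200)
s=load('w17');g,c=run(s)
# white ring outer border: fit circle at z=.03
hsv=cv2.cvtColor(s['image'],cv2.COLOR_RGB2GRAY)
m=(hsv>228).astype(np.uint8);m=cv2.morphologyEx(m,cv2.MORPH_CLOSE,np.ones((3,3),np.uint8))
n,l,st,ce=cv2.connectedComponentsWithStats(m)
i=l[236,262] or l[230,259];k=max(cv2.findContours((l==i).astype(np.uint8),0,cv2.CHAIN_APPROX_NONE)[0],key=len)
e=cv2.fitEllipse(cv2.convexHull(k));print('ring',st[i],e,[onplane(s,[e[0]],z)[0] for z in(.025,.03,.035)])
rc=onplane(s,[e[0]],.03)[0]
for a,b in((.026,.029),(.029,.032),(.032,.036)):
    p=polar(s,g,rc,.03,a,b);print(a);print(p.reshape(-1,18).round().astype(int))
E
```

```text
knob [260 222  38  36 805] [280.7 237.7] [30.8 34.9] [ 0.4794 -0.4586  0.05  ]
ring [256 212  52  49 977] ((281.7508239746094, 235.8505859375), (49.479244232177734, 52.13771057128906), 86.97523498535156) [array([ 0.4806, -0.4652,  0.025 ]), array([ 0.4806, -0.4634,  0.03  ]), array([ 0.4807, -0.4616,  0.035 ])]
0.026
[[251 251 251 252 252 251 253 253 253 253 252 251 253 253 253 253 252 251]
 [252 252 252 251 250 247 249 250 250 251 251 249 251 253 253 253 253 253]
 [253 253 252 251 230 152 182 240 246 242 237 237 237 236 228 200 121 175]
 [235 172 117 201 227 236 237 235 236 243 246 246 248 249 249 249 249 250]]
0.029
[[252 252 252 252 248 242 252 253 253 254 249 237 252 253 254 253 251 240]
 [252 252 252 251 249 235 245 249 250 251 249 237 247 253 253 254 253 247]
 [252 254 254 254 234 148 195 251 254 254 253 249 252 253 253 240 160 171]
 [236 171 164 239 252 249 253 254 254 254 252 247 253 253 252 252 252 252]]
0.032
[[246 247 246 247 238 222 244 245 247 247 241 222 244 247 246 245 241 220]
 [240 243 242 240 238 219 234 237 239 241 239 221 238 244 246 247 247 229]
 [243 249 250 249 235 161 206 247 250 251 249 229 245 251 252 249 225 202]
 [240 221 234 250 247 227 249 251 252 251 241 227 247 249 247 246 247 246]]
```

The scale ticks are every 30°, with the broad one at about 205.5° (so zero at about 325.5°). The pointer is at about 270°, so the dial reads about 0.97 and needs 64.5° clockwise.

{"op": "carry_out", "data": {"motion": "-0.3 -0.017 0.1 0;-0.433 -0.017 0.3 0;-0.433 -0.017 0.6 0;-0.433 -0.017 0.8 0;-0.433 -0.017 0.9 0;-0.433 -0.017 1 0;-0.433 -0.017 1 0;-0.433 -0.017 1 0"}}

```text
time: 71.55
tool_pos: [0.4809, -0.4635, 0.1017]
ee_rot: [3.14, 0.002, 1.571]
wrist_force: [-0.5, -0.2, 1.1]
width: 0.094
finger_force: 0.0
```

```bash
python3 - <<'E'
from dial import *
np.set_printoptions(precision=4,suppress=True,linewidth=200)
s=snap('wrist','w18');T=toolT();print(T[:3,3]);g=cv2.cvtColor(s['image'],cv2.COLOR_RGB2GRAY)
for z in (.054,.046):print(proj(s,[[.4806,-.462,z],[.4806,-.484,z],[.4806,-.44,z]]))
u,v=proj(s,[[.4806,-.462,.05]])[0].astype(int)
for r in range(v-48,v+60,4): print(r,' '.join('%3d'%x for x in g[r,u-60:u+61:4]))
print(u-60)
E
```

```text
[ 0.4811 -0.4639  0.1024]
[[283.4409 230.0722]
 [283.427  257.4201]
 [283.4557 201.3078]]
[[283.4337 226.6556]
 [283.4204 253.196 ]
 [283.4478 198.7901]]
180 203 202 194 199 192 201 203 196 197 195 142 159 177 184 189 190 187 185 180 171 138 163 175 196 186 187 190 193 194 196 189
184 201 199 206 195 201 199 194 187 168 156 182 202 231 243 245 245 190 243 237 216 187 172 158 188 180 178 202 200 193 197 200
188 204 196 201 200 199 194 194 173 173 202 237 205 246 246 246 246 228 246 246 246 243 215 183 154 180 187 198 192 192 190 196
192 200 196 200 200 198 200 184 173 219 245 246 234 246 246 246 246 246 246 246 246 245 189 230 183 173 192 200 195 197 195 186
196 197 193 196 203 201 195 176 217 243 244 246 246 246 239 221 220 220 237 245 246 246 244 246 235 180 194 199 190 183 193 188
200 202 199 193 203 203 193 196 222 242 244 244 234 157  72  57  54  53  66 132 217 245 246 246 246 221 177 191 194 200 195 196
204 202 205 205 203 198 183 233 226 239 241 219 104  80  68  40  30  26  42  59  60 200 245 246 245 244 186 189 200 192 200 196
208 204 200 197 202 194 203 237 237 237 225 122 11
[... 1813 characters left out ...]
 197 196 192 199 187 195 202 194 194 197 191 199 201 201
268 199 199 197 206 198 197 199 200 200 201 200 194 194 192 193 184 187 199 183 193 195 203 195 198 195 190 188 192 199 195 194
272 203 201 202 201 202 202 192 202 197 195 196 196 192 195 199 197 196 196 197 198 199 192 193 195 197 180 192 194 192 199 191
276 203 203 204 204 208 203 195 204 200 198 196 188 201 200 198 195 193 193 189 201 202 200 197 194 191 183 190 198 191 195 195
280 202 207 205 198 205 197 202 203 201 200 196 200 195 197 199 197 195 188 195 196 194 193 190 191 189 181 181 198 197 196 196
284 202 198 204 206 199 200 208 207 203 203 200 203 200 199 200 192 193 197 190 193 198 196 194 199 189 182 185 195 197 196 187
223
```

{"op": "carry_out", "data": {"motion": "0 0 0.1 0;0 0 0.2 0;0 0 0.3 0;0 0 0.34 0;0 0 0.37 0;0 0 0.387 0;0 0 0.387 0;0 0 0.387 0"}}

```text
time: 72.4
tool_pos: [0.4805, -0.4635, 0.0426]
ee_rot: [3.141, 0.001, 1.571]
wrist_force: [-0.0, 0.0, 0.3]
width: 0.0941
finger_force: 0.0
```

{"op": "carry_out", "data": {"motion": "0 0 0 0;0 0 0 0;0 0 0 0;0 0 0 0;0 0 0 0;0 0 0 0;0 0 0 0;0 0 0 0", "grip": -1}}

```text
time: 73.2
tool_pos: [0.4801, -0.4632, 0.0419]
ee_rot: [-3.142, 0.0, 1.571]
wrist_force: [0.3, 0.3, 0.3]
width: 0.0332
finger_force: 0.0
```

Now I'll let the grip finish, then turn slowly clockwise (+turn).

{"op": "carry_out", "data": {"motion": "0 0 0 0;0 0 0 0;0 0 0 0;0 0 0 0;0 0 0 0;0 0 0 0.03;0 0 0 0.06;0 0 0 0.09"}}

```text
time: 74.0
tool_pos: [0.4825, -0.4634, 0.0419]
ee_rot: [3.136, -0.0, 1.285]
wrist_force: [7.8, -1.1, -4.0]
width: 0.0131
finger_force: 30.0
```

{"op": "carry_out", "data": {"motion": "0 0 0 0.04;0 0 0 0.08;0 0 0 0.12;0 0 0 0.16;0 0 0 0.2;0 0 0 0.24;0 0 0 0.268;0 0 0 0.268"}}

```text
time: 74.8
tool_pos: [0.4865, -0.4669, 0.0421]
ee_rot: [3.126, -0.009, 0.446]
wrist_force: [17.2, -10.1, -12.0]
width: 0.0127
finger_force: 30.0
```

```bash
python3 - <<'E'
from h import *
T=toolT();print(np.degrees(np.arctan2(T[1,0],T[0,0])),robot.get_obs()['width'],robot.get_obs()['wrist_torque'])
E
```

```text
25.526044761608713 0.012713834944480841 [-1.76200908 -3.0094944   0.06896605]
```

{"op": "carry_out", "data": {"motion": "0 0 0 0;0 0 0 0;0 0 0 0;0 0 0 0;0 0 0 0;0 0 -0.1 0;0 0 -0.3 0;0 0 -0.6 0", "grip": 1}}

```text
time: 75.6
tool_pos: [0.4787, -0.4617, 0.1304]
ee_rot: [-3.135, 0.002, 0.446]
wrist_force: [-0.6, -1.7, -0.2]
width: 0.0733
finger_force: 0.0
```

{"op": "carry_out", "data": {"motion": "-0.2 0 -0.3 0;-0.3 0 -0.4 0;-0.3 0 -0.4 0;-0.3 0 -0.4 0;-0.3 0 -0.4 0;-0.3 0 -0.4 0;-0.3 0 -0.4 0;-0.3 0 -0.4 0"}}

```text
time: 76.4
tool_pos: [0.4398, -0.482, 0.1907]
ee_rot: [-3.14, 0.0, 0.447]
wrist_force: [-0.5, -0.6, 0.2]
width: 0.0938
finger_force: 0.0
```

```bash
python3 - <<'E'
from dial import *
np.set_printoptions(precision=4,suppress=True,linewidth=200)
s=snap('wrist','w19');T=toolT();print(T[:3,3]);g=cv2.cvtColor(s['image'],cv2.COLOR_RGB2GRAY).astype(np.float32)
c=np.array([.4806,-.463])
for z,a,b in((.03,.032,.036),(.054,.010,.02),(.05,.012,.021)):
    print(z,a);print(polar(s,g,c,z,a,b).reshape(-1,18).round().astype(int))
E
```

```text
[ 0.4398 -0.4822  0.1911]
0.03 0.032
[[231 229 225 205 206 211 206 202 196 190 182 183 179 181 174 181 178 175]
 [178 178 179 177 178 180 178 176 181 178 180 180 175 187 192 199 201 205]
 [199 198 221 227 230 230 161 151 230 234 234 233 218 233 234 234 234 229]
 [231 234 234 234 232 231 234 234 234 233 221 235 235 235 235 234 234 233]]
0.054 0.01
[[ 57  58  57  55  53  48  48  57  63  66  69  73  76  76  78  83  87  89]
 [ 90  93  97 100 100  98  97  99 101 100  99  94  94  91  88  86  80  75]
 [ 74  70  65  57  48  46  66 129 188 195 159 116  85  66  57  52  51  51]
 [ 52  53  54  54  55  55  56  56  56  56  55  54  53  52  51  51  51  53]]
0.05 0.012
[[ 55  56  55  54  53  50  53  65  73  76  82  89  94  94  96 102 107 110]
 [111 113 117 120 121 118 115 116 119 117 116 111 109 106 102  99  91  85]
 [ 82  78  72  63  53  47  68 140 198 192 141  92  62  51  49  49  51  53]
 [ 54  55  56  56  57  57  58  59  59  58  58  57  55  53  51  52  50  52]]
```

```bash
python3 - <<'E'
from dial import *
np.set_printoptions(precision=4,suppress=True,linewidth=200)
def ring(s,thr):
    g=cv2.cvtColor(s['image'],cv2.COLOR_RGB2GRAY)
    u,v=proj(s,[[.4806,-.463,.03]])[0]
    m=cv2.morphologyEx((g>thr).astype(np.uint8),cv2.MORPH_CLOSE,np.ones((3,3),np.uint8))
    n,l,st,ce=cv2.connectedComponentsWithStats(m)
    i=min([i for i in range(1,n) if st[i,4]>400],key=lambda i:np.hypot(*(ce[i]-[u,v])))
    k=max(cv2.findContours((l==i).astype(np.uint8),0,cv2.CHAIN_APPROX_NONE)[0],key=len)
    e=cv2.fitEllipse(cv2.convexHull(k));return st[i],e
for n,t in(('w17',228),('w18',225),('w19',218)):
    s=load(n);st,e=ring(s,t)
    for z in(.03,.022,.014):
        print(n,st,np.round(e[0],1),np.round(e[1],1),z,onplane(s,[e[0]],z)[0].round(4))
s=load('w19');g=cv2.cvtColor(s['image'],cv2.COLOR_RGB2GRAY).astype(np.float32);_,e=ring(s,218)
c=onplane(s,[e[0]],.025)[0]
print(polar(s,g,c,.025,.031,.036,3).reshape(-1,20).round().astype(int))
# pointer: bright blob inside knob: line fit
u,v=e[0];print(e)
yy,xx=np.mgrid[0:420,0:560];m=(np.hypot(xx-u,yy-v)<14)&(g>150)
for z in (.054,.046):
    q=onplane(s,np.c_[xx[m],yy[m]]+0.,z)[:,:2];w,V=np.linalg.eigh(np.cov(q.T));print(m.sum(),q.mean(0),w**.5,np.degrees(np.arctan2(V[1,1],V[0,1]))%180)
E
```

```text
w17 [256 212  52  49 977] [281.8 235.9] [49.5 52.1] 0.03 [ 0.4806 -0.4634  0.03  ]
w17 [256 212  52  49 977] [281.8 235.9] [49.5 52.1] 0.022 [ 0.4806 -0.4663  0.022 ]
w17 [256 212  52  49 977] [281.8 235.9] [49.5 52.1] 0.014 [ 0.4805 -0.4693  0.014 ]
w18 [ 242  182   84   81 2089] [283.5 221.9] [80.  83.5] 0.03 [ 0.4807 -0.4632  0.03  ]
w18 [ 242  182   84   81 2089] [283.5 221.9] [80.  83.5] 0.022 [ 0.4807 -0.4658  0.022 ]
w18 [ 242  182   84   81 2089] [283.5 221.9] [80.  83.5] 0.014 [ 0.4807 -0.4683  0.014 ]
w19 [ 258  124   65   65 1521] [290.3 156.1] [64.6 65.3] 0.03 [ 0.4824 -0.4671  0.03  ]
w19 [ 258  124   65   65 1521] [290.3 156.1] [64.6 65.3] 0.022 [ 0.4819 -0.4676  0.022 ]
w19 [ 258  124   65   65 1521] [290.3 156.1] [64.6 65.3] 0.014 [ 0.4813 -0.468   0.014 ]
[[225 226 226 226 226 225 225 220 198 205 223 225 225 226 226 227 226 225 209 202]
 [223 226 227 228 228 228 228 228 216 200 221 229 229 231 231 231 231 231 220 201]
 [221 231 232 232 232 232 232 231 218 205 225 232 233 233 233 233 233 231 214 209]
 [229 233 233 233 233 233 229 191 111 141 211 231 233 233 233 233 232 224 209 223]
 [232 233 233 232 232 233 231 215 204 226 232 232 232 232 232 231 229 213 207 227]
 [230 230 230 230 229 229 227 211 202 222 228 228 228 228 227 227 227 226 227 226]]
((290.3014831542969, 156.0965118408203), (64.57935333251953, 65.30842590332031), 24.212444305419922)
38 [ 0.4759 -0.47  ] [0.0011 0.0028] 22.82506514224079
38 [ 0.4751 -0.4706] [0.0011 0.0029] 22.82506514224079
```

```bash
python3 - <<'E'
from dial import *
np.set_printoptions(precision=4,suppress=True,linewidth=200)
for n,c0 in (('w18',270),('w19',205)):
    s=load(n);g=cv2.cvtColor(s['image'],cv2.COLOR_RGB2GRAY).astype(np.float32)
    for z in(.042,.046):
        for r in((.009,.012),(.013,.016),(.017,.02)):
            p=polar(s,g,(.4812,-.467),z,*r,step=2)
            k=np.arange(c0-24,c0+25,2)//2;w=np.clip(p[k]-130,0,None);print(n,z,r,(w*k*2).sum()/w.sum(),p[k].round().astype(int))
E
```

```text
w18 0.042 (0.009, 0.012) 266.6898356013221 [ 68  74  85 103 128 158 186 209 224 234 237 235 229 216 200 177 153 129 108  94  87  84  82  82  83]
w18 0.042 (0.013, 0.016) 267.57022451179273 [ 45  47  49  53  61  80 115 161 198 223 236 236 229 211 182 146 109  83  69  63  62  63  65  68  70]
w18 0.042 (0.017, 0.02) 272.99660672522407 [143 125  98  70  54  50  66 104 162 207 229 236 230 207 164 118  78  57  54  68 101 141 171 183 183]
w18 0.046 (0.009, 0.012) 266.65336321992174 [ 61  67  79  98 124 155 184 208 224 234 237 235 228 215 198 174 149 123 101  86  78  75  74  75  75]
w18 0.046 (0.013, 0.016) 267.54574595954267 [ 61  56  52  51  58  77 112 158 197 223 236 236 229 210 179 143 104  78  63  59  62  71  84  94  98]
w18 0.046 (0.017, 0.02) 273.72321941960405 [200 171 132  90  61  50  62  96 154 200 225 234 228 206 162 113  75  55  54  76 121 173 210 228 235]
w19 0.042 (0.009, 0.012) 210.69747489338997 [ 45  46  48  50  54  62  73  86 104 126 150 170 186 203 209 212 214 206 195 182 164 143 123 104  87]
w19 0.042 (0.013, 0.016) 209.31643974363504 [ 49  47  45  44  44  45  50  58  74  93 124 156 180 203 210 214 203 188 164 136 108  82  64  52  45]
w19 0.042 (0.017, 0.02) 208.60748292478075 [ 56  54  52  49  45  43  44  48  55  73  99 140 175 203 211 211 193 165 129  95  66  50  42  39  39]
w19 0.046 (0.009, 0.012) 210.2714217611313 [ 45  46  47  50  55  63  74  88 106 130 153 172 189 206 210 213 213 203 193 177 158 137 117  98  82]
w19 0.046 (0.013, 0.016) 208.96278122987107 [ 49  47  45  43  43  45  50  59  75  96 127 159 183 207 211 214 201 184 158 129 101  76  60  49  43]
w19 0.046 (0.017, 0.02) 208.36836017520068 [ 58  57  55  50  47  46  46  50  55  75 102 144 178 206 211 208 190 159 123  88  62  49  42  40  41]
```

```bash
python3 - <<'E'
from h import *
np.set_printoptions(precision=4,suppress=True,linewidth=200)
w=load('w3')
# w3 flap free edge ends vs hinge: predicted pixels for flap angles, left(+y) and right
yaw=np.radians(3.1);c=np.array([.523,.4115]);ex=np.array([np.cos(yaw),np.sin(yaw)]);ey=np.array([-ex[1],ex[0]])
def edge(side,a,zh=.087,x=.0985):
    p=c+ex*x+side*ey*(.0495-.042*np.cos(a)); return [*p,zh+.042*np.sin(a)]
for side in(1,-1):
    for a in(1.62,1.9,2.2,2.5): print(side,a,(proj(w,[edge(side,a)])[0]-[180,0])*2)
s1=load('s1');s2=snap('scene','s2')
d=np.abs(s1['image'].astype(int)-s2['image'].astype(int)).sum(2)
u,v=proj(s2,[[*c,.1]])[0].astype(int);print(u,v)
for side in(1,-1):
    P=np.array([edge(side,a,x=x) for a in(2.2,) for x in(-.09,-.05,0,.05,.09)]);uv=proj(s2,P).astype(int)
    print(side,[d[q[1]-3:q[1]+4,q[0]-3:q[0]+4].mean().round(1) for q in uv])
sub=d[v-60:v+60,u-50:u+50]>90;n,l,st,ce=cv2.connectedComponentsWithStats(sub.astype(np.uint8));print([list(x) for x in st[1:] if x[4]>25],'origin',u-50,v-60)
print(proj(s2,[edge(1,2.2,x=x) for x in(-.09,.09)]+[edge(-1,2.2,x=x) for x in(-.09,.09)]).round())
T=toolT();print(robot.get_obs()['wrist_force'],T[:3,3])
E
```

```text
1 1.62 [103.9395  55.2763]
1 1.9 [80.8701 56.8712]
1 2.2 [60.6418 60.7499]
1 2.5 [47.1148 66.2973]
-1 1.62 [319.1114  54.8573]
-1 1.9 [342.0942  56.3617]
-1 2.2 [362.1263  60.1595]
-1 2.5 [375.3805  65.6506]
148 260
1 [np.float64(44.9), np.float64(43.9), np.float64(45.5), np.float64(44.5), np.float64(48.1)]
-1 [np.float64(35.1), np.float64(37.4), np.float64(36.7), np.float64(36.8), np.float64(26.8)]
[[np.int32(47), np.int32(49), np.int32(15), np.int32(13), np.int32(140)], [np.int32(31), np.int32(54), np.int32(15), np.int32(16), np.int32(165)], [np.int32(43), np.int32(74), np.int32(15), np.int32(12), np.int32(140)]] origin 98 200
[[131. 291.]
 [107. 247.]
 [188. 264.]
 [160. 225.]]
[ 0.1237  0.3761 -0.4168] [ 0.4397 -0.4823  0.1914]
```

The flaps were at about 2.2 rad and have not moved since; the only changes in the carton are the removed jars. I'm handing in.

```bash
python3 -c "
from bench import robot
print(robot.close_job())"
```

```text
the job is handed in; nothing more can be done
None
```

I handed the job in with the rack seated, all four jars in recesses, the cover down in the pan, both flaps at about 2.2 rad and the timer within about 1° of the long mark; no verdict came back, and I viewed 16 pictures against the limit of 14.

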